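# Weigh a carton of screws on the beam scale

### The job

Weigh the white carton with the red end: set it on the round pan of the blue beam scale and let go, then slide the brass poise out along the notched beam until the free beam comes to rest with its red pointer on the green band. The pivots are delicate: never grip the poise, only nudge its upright plate along the beam slowly with the shut fingers (about 2 N moves it, never 15 N or more), set the carton down softly, and leave the carton with the blue end where it lies.

Things in the scene. Friction and masses are not known exactly. Their poses are not given: they have to be found in the camera images.
- scale: Blue bench scale, fixed; place and yaw vary. Origin: on the bench below the beam's pivot. +y along the beam to the pan, -y to the pointer, x across. Base 100 mm wide, y -305 to 155 mm, 22 high. Pivot 85 mm up, in a fork 50 x 30 mm, 104 high. Beam 10 mm wide in x, its toothed top 96 mm up when level. A post at y -291 mm, 138 high, bears a plate with a green band behind the red pointer.
- pan_top (a point): Centre of the top of the round steel pan (112 mm across), 121 mm up when the beam is level, at y +100 mm of the scale; stays level and moves straight up and down 6.5 mm with the beam. Empty it stands high; it sinks under the load. Where the load lies on it does not matter.
- beam (a joint): Tilt of the beam, rad, stops at -0.065 and 0.065. 0: pointer mid-band (green band: +-0.017). Positive: pointer low (poise too far out, or no load); negative: pointer high (poise too far in). One notch of the poise changes it by 0.026 when off the stops. Pushing the poise tilts the beam: it reads true only about 1 s after being let go.
- poise (a joint): How far out the poise is, m: 0 at the innermost notch (49 mm from the pivot) to 0.160 towards the pointer. A notch every 8 mm, held by a click: breaks out at 2 N and past half-way rolls on into the next and stays. Damped, 60 N s/m: resists hard if pushed fast. Starts in an inner notch, must go out 3 to 19 notches; the carton's mass (0.18 to 0.32 kg) is unknown.
- poise_plate (a point): Centre of the pushing face height of the poise's upright brass plate: 34 mm wide in x, 14 mm thick along the beam (flat faces 7 mm either side of this point), reaching 15 mm above and below it. 125 mm up when the beam is level; rides up and down with the beam, up to 14 mm at its outer end.
- carton_mid (a point): Centre (15 mm above its underside) of the white carton with the red end, 46 x 72 x 30 mm (own x, y, z), loose, on the bench left of the scale; it and the other carton may have changed places. Grasp it across its 46 mm width.
- screw_carton: The same white carton with the red end: origin at the middle of its underside, axes as above.
- plug_mid (a point): Centre of the other white carton, with the blue end, 45 x 70 x 26 mm, loose: to be left alone.
Mind the look-alikes: they are no part of the job. What is shaped like the screw_carton but turquoise is not meant.

How it is judged (in metres and radians):
On the way:
1. the carton with the red end stands on the pan, let go, with the pan sunk under it (horizontal distance between carton_mid and pan_top below 0.04 m and z of carton_mid in the frame of pan_top between 0.008 and 0.022 m and contact force between the fingers and scale below 0.1 N and contact force between the fingers and screw_carton below 0.1 N and value of joint beam below -0.045 rad), for 0.2 s.
At the end, for the whole second after the job is handed in: The carton with the red end lies flat on the pan (its centre within 40 mm of the pan's), let go and at rest; the beam is at rest, untouched, within 0.018 rad of level (pointer on the green band); the carton with the blue end is within 20 mm of where it was (horizontal distance between carton_mid and pan_top below 0.04 m and z of carton_mid in the frame of pan_top between 0.008 and 0.022 m and contact force between the fingers and scale below 0.1 N and contact force between the fingers and screw_carton below 0.1 N and value of joint beam between -0.018 and 0.018 rad and velocity of joint beam between -0.03 and 0.03 rad/s and linear speed of screw_carton below 0.02 m/s and distance of plug_mid from where it was at the start of the episode below 0.02 m).
It fails at once if the gripper or arm presses on the scale (pan, beam or poise) with more than 15 N (contact force between any of the fingers, the arm and scale above 15 N).
It fails at once if the carton is pressed or dropped on the scale with more than 25 N (contact force between screw_carton and scale above 25 N).
It fails at once if the carton with the blue end is shoved more than 20 mm (distance of plug_mid from where it was at the start of the episode above 0.02 m).
It also fails if it takes over 72 s, if anything falls off the work surface, if the arm or the gripper's body presses on something with over 40 N, if the wrist force passes 120 N, or if a joint passes its speed limit or range.

### The arm

A 7-joint arm with a two-finger parallel gripper is mounted at the origin on a cart in front of the work surface, level with it; the furniture and walls round the work are solid. World frame = base frame: x ahead of the robot, y to its left, z up, the work surface at z = 0. Lengths are in mm, angles in rad, forces in N, time in s.
With the tool pointing down it reaches from about 400 to 875 mm from the base axis. Payload 4.4 kg.
Tool frame: the origin (TCP) lies on the centre line of the jaws, within the pads' length; the fingertips stand 14 mm ahead of it and the grasp point (between the pads) lies 5 mm behind it; z points along the fingers, x is the direction in which the jaws open and shut, and the axes are right-handed (so a half turn about z gives the same grasp; the last joint's range is limited). The gripper opens to 85 mm and grips with 20 to 120 N. Pads are 22 mm wide; open, the fingers measure 114 mm over their backs; the gripper's body (76 mm by 85 mm) begins 54 mm behind the grasp point. The pads swing forward as they close: fully open they stand 13 mm farther back than shut.
Start: joints at [-1.28, 0.628, 0.038, 1.517, -0.027, 0.996, -0.02], TCP at [227.007, 609.086, 214.213] pointing down, gripper open.
Joint ranges: [-3.06, 3.06], [-0.37, 2.12], [-1.25, 1.32], [0.18, 2.47], [-1.1, 4.24], [0.23, 1.98], [-2.94, 2.94]. Speed limits (rad/s): [2.57, 2.57, 3.14, 3.14, 3.14, 3.14, 3.14].

### API

Orientations are given as [roll, pitch, yaw] about the fixed x, y, z axes, in that order (R = Rz(yaw) Ry(pitch) Rx(roll)).
In Python, from cell import ctrl gives the robot as it stands.
- The arm moves only by the tool send_rows, never from a script. Its argument "commands" is a list of rows, each a list of 5 numbers: the finger opening in mm, from 0 to 85.4, then the shift along the tool's x, y, z in mm, then the turn about the tool's z in degrees. In form: [[grip, x, y, z, roll], ...]. A call has 1 to 5 rows; each row is the pose to reach, as a shift and turn from the pose measured when the call began, along the tool's axes at that moment; what a row does not reach only later rows make up. A row lasts 1/10 s, in which the tool goes at most 50 mm and 8.59 degrees, less where a joint would pass 70% of its speed; a pose out of reach is approached as far as the arm can. A call with a gripper value outside its range is refused whole. The fingers move at their own pace and stop on an object; the grip force is fixed at half the most. Time passes only in rows, so rows that repeat a pose let the fingers close. It gives the time, the measured TCP pose, the force and the opening at its end, in the units of the state.
- ctrl.read_state(): the state, without advancing time (a new reading comes with each control period).
- ctrl.get_image(name): name is "side" or "top"; returns the picture (420x560x3 uint8, red, green, blue); there is no depth.
- ctrl.camera_params(name): a dict with "fx", "fy", "cx", "cy" (pixels), "k1" (the pictures are not rectified: a ray, as slopes to the right and down, at radius r is drawn at 1 + k1 r^2 times it, then the intrinsics apply), "cam_to_world" (4x4, takes a point from camera to world coordinates). Camera axes: x right, y down, z forward; pixel columns grow to the right and rows downward; lengths in mm; the calibration is good to about 2 mm. A picture is of the moment at which its call begins. camera_params takes no time and is no camera call.
- ctrl.finish_job(): hands the job in, once; it reports no verdict.
The state is a dict: "clock": time; "qpos": joint angles; "qd": joint speeds; "tau": joint torques, N m; "eef_pos": TCP position; "tool_rot": TCP orientation; "force": force on the tool from outside, world axes, zero at the start; "torque": the same for the moment, N m; "width": finger opening in mm.
Only numpy, scipy, OpenCV 4.12 (cv2) and the standard library are available. Lean on these libraries where they do the work, as an engineer would, in place of code of your own. Each camera call takes 0.05 s, during which the arm holds its last target.

## Working session

There is one attempt and no reset: what is moved stays moved. The work goes in short steps, Python scripts to look and compute and a tool call to move; the robot and the scene stay as the last step left them, time stands still between calls to the robot, and variables do not carry over. Pictures are saved under pics/ and viewed, and the job is handed in when it is done.

Besides the shell and the picture viewer there is one more tool, called after ">>>" as name(argument=value, ...), one argument or row to a line, values as JSON. send_rows: Moves the arm, as the interface text tells. Its arguments: {"type":"object","properties":{"commands":{"type":"array"}},"required":["commands"]}

```bash
mkdir -p pics; ls; python3 - <<'E'
from cell import ctrl
import cv2
print(ctrl.read_state())
for n in("side","top"):
    print(n,ctrl.camera_params(n))
    cv2.imwrite(f"pics/{n}0.png",ctrl.get_image(n)[:,:,::-1])
E
```

```text
pics
{'clock': 0.0, 'qpos': array([-1.27978702,  0.62936135,  0.03844205,  1.51839429, -0.02702572,
        0.99630319, -0.02000561]), 'qd': array([-1.43869930e-03,  7.78091223e-06,  1.43716144e-03,  4.52092147e-04,
       -1.05158879e-03, -2.06876706e-03, -1.06264035e-03]), 'tau': array([ 5.43143724e-04, -5.63402903e+01,  1.22632843e+00, -1.93438715e+01,
        1.10468446e-02,  1.06569700e-02, -8.36107631e-06]), 'eef_pos': array([226.76644391, 608.43864067, 213.2708531 ]), 'tool_rot': array([3.14158699e+00, 1.94838353e-03, 1.21396673e+00]), 'force': array([ 0.00700863, -0.07083961,  1.04884242]), 'torque': array([-0.02878208,  0.00881909, -0.0140275 ]), 'width': 85.26946569026153}
side {'fx': 454.6309131194338, 'fy': 454.6309131194338, 'cx': 280.8176044723374, 'cy': 205.76179406953852, 'k1': -0.15267909631796533, 'cam_to_world': array([[ 9.91850867e-01, -6.28223257e-02,  1.10838677e-01,
         3.81439664e+02],
       [-1.26101596e-01, -3.59983948e-01,  9.24397071e-01,
        -7.03578292e+02],
       [-1.81726294e-02, -9.30840971e-01, -3.64972387e-01,
         4.44278732e+02],
       [ 0.00000000e+00,  0.00000000e+00,  0.00000000e+00,
         1.00000000e+00]])}
top {'fx': 423.7426171714075, 'fy': 423.7426171714075, 'cx': 283.39193207057457, 'cy': 213.435246019716, 'k1': -0.10862131348583971, 'cam_to_world': array([[ 2.63663200e-02, -9.88876585e-01,  1.46382774e-01,
         3.52411429e+02],
       [-9.99276108e-01, -3.00894866e-02, -2.32783884e-02,
         1.93334518e+02],
       [ 2.74240358e-02, -1.45663043e-01, -9.88954094e-01,
         9.36903508e+02],
       [ 0.00000000e+00,  0.00000000e+00,  0.00000000e+00,
         1.00000000e+00]])}
```

View pics/side0.png

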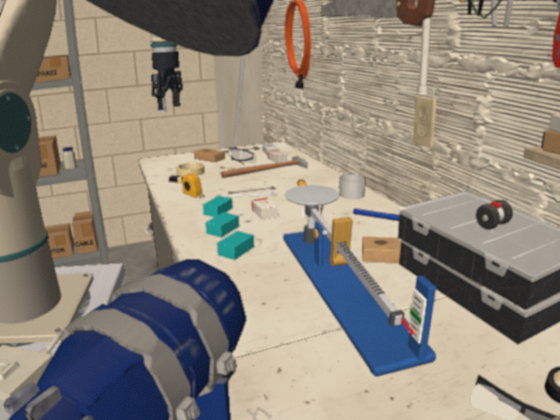

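View pics/top0.png

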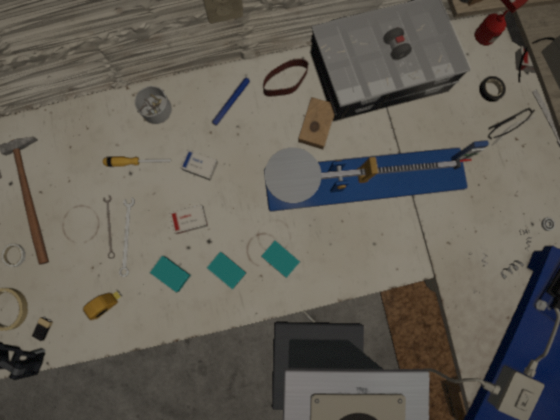

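Candidates in the top view: a white carton with red marking at (188,218), a white carton with blue marking at (199,164), and three turquoise boxes at (170,273), (227,270) and (281,259). The one at (188,218) fits: it is white with a red end. I'll confirm that with a crop and measure.

```bash
cat > h.py <<'E'
import numpy as np, cv2
from cell import ctrl
def ray(name,uv):
    p=ctrl.camera_params(name);K=np.array([[p['fx'],0,p['cx']],[0,p['fy'],p['cy']],[0,0,1]])
    d=cv2.undistortPoints(np.array([[uv]],float),K,np.array([p['k1'],0,0,0.]))[0,0]
    # k1 only: model identical r-> r(1+k1 r^2)
    T=p['cam_to_world'];return T[:3,3],T[:3,:3]@np.array([d[0],d[1],1])
def at_z(name,uv,z):
    o,d=ray(name,uv);return o+d*(z-o[2])/d[2]
def proj(name,P):
    p=ctrl.camera_params(name);T=np.linalg.inv(p['cam_to_world']);c=T[:3,:3]@np.asarray(P,float)+T[:3,3]
    s=c[:2]/c[2];s=s*(1+p['k1']*(s@s));return np.array([p['fx']*s[0]+p['cx'],p['fy']*s[1]+p['cy']])
def two(uvt,uvs):
    a,d=ray("top",uvt);b,e=ray("side",uvs)
    A=np.stack([d,-e],1);t=np.linalg.lstsq(A,b-a,rcond=None)[0]
    return (a+d*t[0]+b+e*t[1])/2, np.linalg.norm(a+d*t[0]-b-e*t[1])
def crop(im,x0,y0,x1,y1,k,fn):
    cv2.imwrite("pics/"+fn,cv2.resize(im[y0:y1,x0:x1],None,fx=k,fy=k,interpolation=cv2.INTER_CUBIC))
E
python3 - <<'E'
from h import *
t=cv2.imread("pics/top0.png");s=cv2.imread("pics/side0.png")
crop(t,150,140,310,250,5,"c1.png")
crop(t,255,130,495,220,3,"c2.png")
crop(s,280,180,440,375,3,"c3.png")
hsv=cv2.cvtColor(t,cv2.COLOR_BGR2HSV)
print(hsv[218,195],hsv[190,220],hsv[170,205], hsv[195,300])
m=((hsv[...,1]<45)&(hsv[...,2]>165)).astype(np.uint8)
m[:, :]=m
sub=m[140:245,165:225]
for a in sub[::3]: print(''.join('#' if v else '.' for v in a))
E
```

```text
[ 20  35 132] [ 21  39 131] [ 19  35 137] [ 24  11 113]
............................................................
............................................................
............................................................
............................................................
............................................................
............................................................
............................................................
............................................................
............................................................
............................................................
............................................................
............................................................
............................................................
............................................................
............................................................
............................................................
............................................................
.......
[... 390 characters left out ...]
.............................
............................................................
............................................................
............................................................
............................................................
............................................................
............................................................
............................................................
............................................................
............................................................
............................................................
............................................................
```

View pics/c1.png

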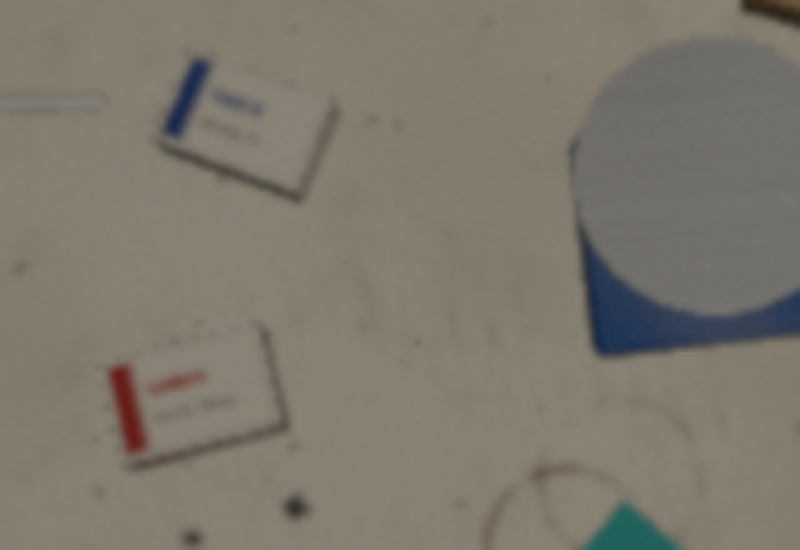

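View pics/c2.png

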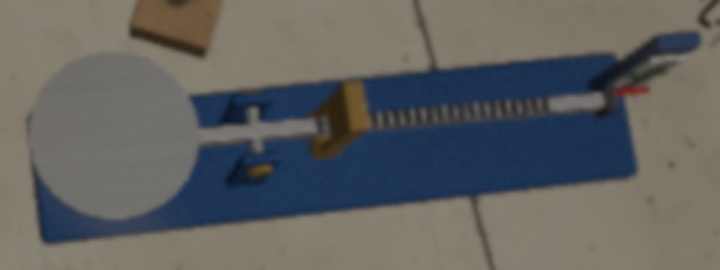

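View pics/c3.png

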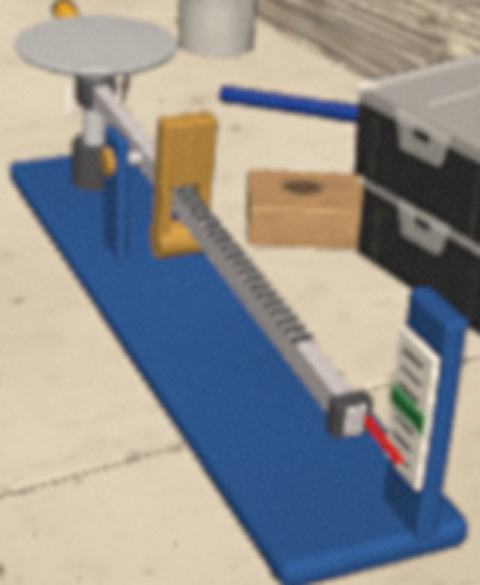

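```bash
python3 - <<'E'
from h import *
t=cv2.imread("pics/top0.png");hsv=cv2.cvtColor(t,cv2.COLOR_BGR2HSV)
# carton corners on plane 30
for off,name,z,cs in [((150,140),'red',30,[(110,368),(130,462),(288,427),(265,325)]),((150,140),'blue',26,[(190,57),(163,140),(300,198),(336,105)])]:
    P=np.array([at_z('top',(c[0]/5+off[0]-.4,c[1]/5+off[1]-.4),z) for c in cs])
    print(name,P.round(1).tolist(),'mid',P.mean(0).round(1),'sides',[np.linalg.norm(P[i]-P[(i+1)%4]).round(1) for i in range(4)])
    l=(P[0]+P[1]-P[2]-P[3]); print('long axis yaw deg',np.degrees(np.arctan2(l[1],l[0])).round(1))
# red stripe
m=(((hsv[...,0]<10)|(hsv[...,0]>170))&(hsv[...,1]>110)).astype(np.uint8);m[:195]=0;m[240:]=0;m[:,:160]=0;m[:,183:]=0
c=max(cv2.findContours(m,0,2)[0],key=cv2.contourArea);bp=cv2.boxPoints(cv2.minAreaRect(c));print('stripe',[at_z('top',b,30).round(1)[:2].tolist() for b in bp],cv2.contourArea(c))
# base
mb=((hsv[...,0]>100)&(hsv[...,0]<125)&(hsv[...,1]>120)).astype(np.uint8);mb[:140]=0;mb[215:]=0;mb[:,:260]=0;mb[:,475:]=0
mb=cv2.morphologyEx(mb,cv2.MORPH_CLOSE,np.ones((5,5)))
c=max(cv2.findContours(mb,0,2)[0],key=cv2.contourArea)
h=cv2.approxPolyDP(cv2.convexHull(c),2,True)[:,0];print('hull',h.tolist())
for q in h: print(q,at_z('top',q,22).round(1)[:2])
# pan
g=((hsv[...,1]<40)).astype(np.uint8);g[:140]=0;g[206:]=0;g[:,:258]=0;g[:,324:]=0
c=max(cv2.findContours(g,0,2)[0],key=cv2.contourArea);e=cv2.fitEllipse(c);print('pan',e,at_z('top',e[0],124))
# poise brass
b=((hsv[...,0]>12)&(hsv[...,0]<26)&(hsv[...,1]>120)).astype(np.uint8);b[:140]=0;b[200:]=0;b[:,:340]=0;b[:,390:]=0
c=max(cv2.findContours(b,0,2)[0],key=cv2.contourArea);print('poise',cv2.boundingRect(c),[ (p.round(1).tolist(),at_z('top',p,140).round(1)[:2].tolist()) for p in cv2.boxPoints(cv2.minAreaRect(c))])
E
```

```text
red [[479.8, 414.0, 30.0], [439.2, 402.8, 30.0], [456.5, 335.3, 30.0], [500.7, 347.6, 30.0]] mid [469.1 374.9  30. ] sides [np.float64(42.1), np.float64(69.6), np.float64(45.9), np.float64(69.6)]
long axis yaw deg 105.9
blue [[621.2, 388.8, 26.0], [582.8, 398.3, 26.0], [558.3, 336.1, 26.0], [601.0, 322.5, 26.0]] mid [590.8 361.4  26. ] sides [np.float64(39.5), np.float64(66.9), np.float64(44.8), np.float64(69.3)]
long axis yaw deg 70.8
stripe [[479.0, 414.3], [481.0, 406.5], [446.2, 396.6], [444.3, 404.3]] 45.0
hull [[465, 181], [465, 187], [322, 204], [306, 203], [324, 179], [461, 163]]
[465 181] [ 575.4 -241.2]
[465 187] [ 561.3 -240.6]
[322 204] [511.4  87.5]
[306 203] [512.5 122.8]
[324 179] [567.8  83.7]
[461 163] [ 617.5 -233.5]
pan ((288.402587890625, 171.86761474609375), (64.19004821777344, 69.06358337402344), 29.34295654296875) [555.82253809 166.50902086 124.        ]
poise (359, 158, 18, 24) [([353.5, 174.5], [551.0, 40.3]), ([372.0, 156.0], [589.7, 3.4]), ([382.0, 166.0], [570.2, -16.3]), ([363.5, 184.5], [531.8, 20.7])]
```

```bash
python3 - <<'E'
from h import *
def c2(x,y): return ((x+.5)/3+255-.5,(y+.5)/3+130-.5)
bl,br,tr=c2(43,241),c2(636,174),c2(616,57)
for z in(0,11,22):
    P=[at_z('top',q,z)[:2] for q in(bl,br,tr)]
    d=P[0]-P[1]; print(z,np.array(P).round(1).tolist(),np.linalg.norm(d).round(1),np.linalg.norm(P[2]-P[1]).round(1),'yaw of scale',(np.degrees(np.arctan2(d[1],d[0]))-90).round(2))
pan=at_z('top',c2(114,135.5),127.5);print('pan',pan, [at_z('top',c2(*q),127.5).round(1)[:2] for q in((28,135),(200,135),(114,52),(114,219))])
# beam line, pivot -> tip: white tip end at (610,101) ; beam start (200,135)
tip=at_z('top',c2(608,101),78);print('tip',tip)
d=pan[:2]-tip[:2];print('yaw beam',np.degrees(np.arctan2(d[1],d[0]))-90,np.linalg.norm(d))
# poise plate top front corner points
for q in((345,83),(366,83),(370,126),(320,155)): print(q,at_z('top',c2(*q),140).round(1)[:2])
E
```

```text
0 [[497.9, 203.7], [564.9, -255.1], [658.9, -243.1]] 463.6 94.7 yaw of scale 8.31
11 [[496.2, 203.6], [562.4, -249.8], [655.3, -237.9]] 458.2 93.6 yaw of scale 8.31
22 [[494.5, 203.4], [559.9, -244.5], [651.7, -232.8]] 452.7 92.5 yaw of scale 8.31
pan [549.25297919 158.11564587 127.5       ] [array([547.7, 214.3]), array([551.5, 101.7]), array([606. , 159.4]), array([493.9, 156.8])]
tip [ 600.11532126 -199.03314348   78.        ]
yaw beam 8.105116885150977 360.7523188752297
(345, 83) [586.8   8.1]
(366, 83) [587.4  -5.9]
(370, 126) [558.5  -8.2]
(320, 155) [538.   24.9]
```

Confirmed: the carton at crop (200,395), image (190,219), is white with a red end stripe. The one at (199,164) has the blue end. The scale's yaw is about 8.2° and the pan centre is about (549,158). I'll write a shift helper next, then move.

```bash
cat >> h.py <<'E'
def shift(target,yawdeg=None):
    from scipy.spatial.transform import Rotation as R
    s=ctrl.read_state();M=R.from_euler('xyz',s['tool_rot']).as_matrix()
    sh=M.T@(np.array(target,float)-s['eef_pos'])
    y=np.degrees(s['tool_rot'][2]);r=None
    if yawdeg is not None: r=-((yawdeg-y+90)%180-90)
    print('t',round(s['clock'],2),'pos',s['eef_pos'].round(1),'rot',np.degrees(s['tool_rot']).round(1),'F',s['force'].round(2),'w',round(s['width'],1),'-> shift',sh.round(1),'roll',r)
E
python3 - <<'E'
from h import *
shift([469,375,120],15.9)
print(proj('side',[469.1,374.9,30]),proj('side',[549.3,158.1,127.5]))
# pts on carton & pan in the side image
crop(cv2.imread("pics/side0.png"),190,170,350,260,5,"c4.png")
E
```

```text
t 0.1 pos [226.8 608.5 213.4] rot [1.80e+02 1.00e-01 6.96e+01] F [ 0.56  0.21 -0.17] w 85.5 -> shift [-134.   308.5   93.6] roll 53.65565384498668
[264.51687864 202.57638646] [311.85268609 193.13835832]
```

View pics/c4.png

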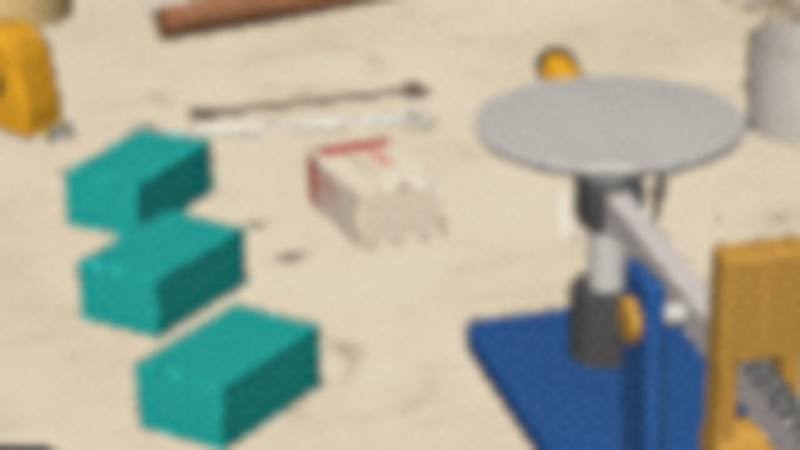

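Both views agree to about 1–2 px. Moving above the carton.

>>> send_rows(
  commands=[
    [85, -134, 308, 60, 53.7],
    [85, -134, 308, 60, 53.7],
    [85, -134, 308, 60, 53.7],
    [85, -134, 308, 60, 53.7],
    [85, -134, 308, 60, 53.7],
  ],
)

```text
clock: 0.6
eef_pos: [404.7, 436.4, 169.3]
tool_rot: [3.14, 0.001, 0.458]
force: [0.6, 0.7, 1.0]
width: 85.2
```

```bash
python3 -c "
from h import *
shift([469,375,120],15.9)"
```

```text
t 0.6 pos [404.7 436.4 169.3] rot [1.799e+02 1.000e-01 2.620e+01] F [0.55 0.71 0.97] w 85.2 -> shift [30.6 83.4 49.4] roll 10.347288542112551
```

>>> send_rows(
  commands=[
    [85, 30.5, 83.5, 50, 10.3],
    [85, 30.5, 83.5, 50, 10.3],
    [85, 30.5, 83.5, 50, 10.3],
    [85, 30.5, 83.5, 50, 10.3],
    [85, 30.5, 83.5, 50, 10.3],
  ],
)

```text
clock: 1.1
eef_pos: [468.1, 376.2, 119.5]
tool_rot: [3.141, 0.002, 0.28]
force: [0.5, 0.4, -0.9]
width: 85.1
```

```bash
python3 - <<'E'
from h import *
t=ctrl.get_image('top')[:,:,::-1]
crop(t,130,130,330,270,4,"d1.png")
s=ctrl.get_image('side')[:,:,::-1]
crop(s,190,120,390,260,4,"d2.png")
shift([469,375,19],15.9)
E
```

```text
t 1.2 pos [467.8 377.  119.9] rot [-180.     0.    16.1] F [ 0.22  0.62 -0.15] w 85.0 -> shift [  0.7   2.2 100.9] roll 0.22684250279776563
```

View pics/d1.png

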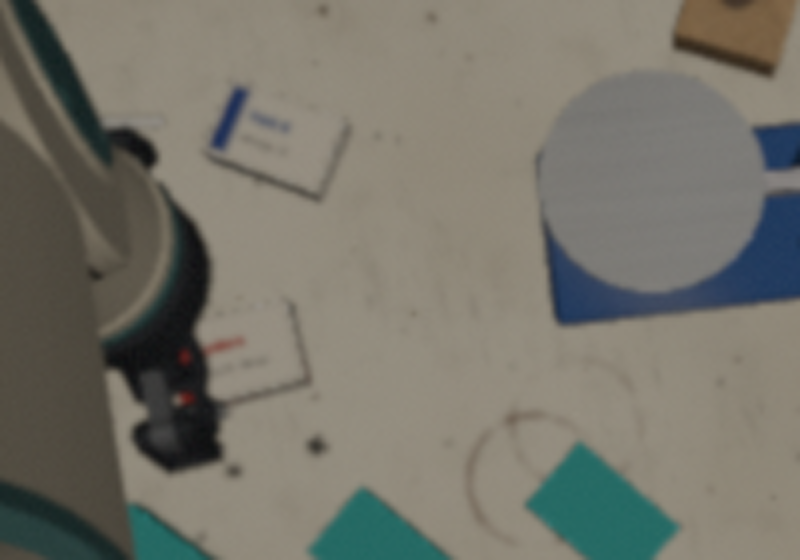

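View pics/d2.png

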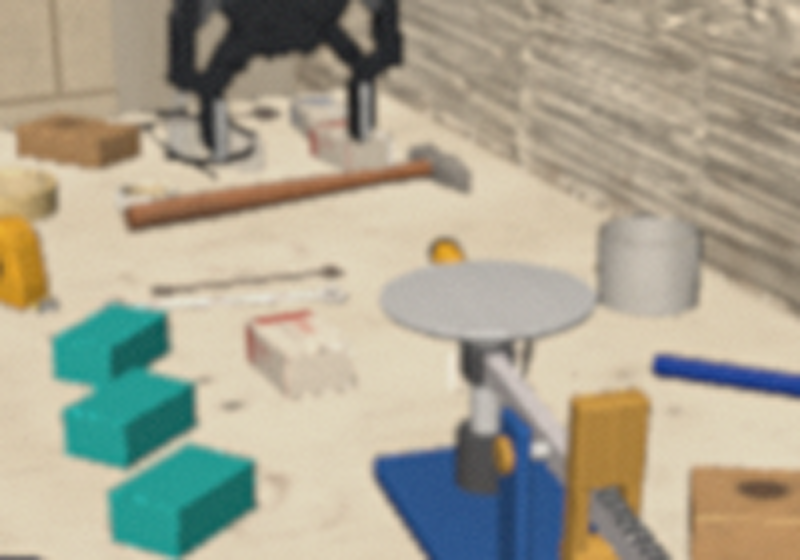

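>>> send_rows(
  commands=[
    [85, 0.7, 2, 50, 0.2],
    [85, 0.7, 2, 85, 0.2],
    [85, 0.7, 2, 103, 0.2],
    [85, 0.7, 2, 103, 0.2],
    [85, 0.7, 2, 103, 0.2],
  ],
)

```text
clock: 1.7
eef_pos: [468.8, 376.5, 17.7]
tool_rot: [-3.141, -0.0, 0.28]
force: [0.9, -0.4, 0.9]
width: 84.8
```

>>> send_rows(
  commands=[
    [40, 0, 0, 0, 0],
    [40, 0, 0, 0, 0],
    [40, 0, 0, 0, 0],
    [40, 0, 0, 0, 0],
    [40, 0, 0, 0, 0],
  ],
)

```text
clock: 2.2
eef_pos: [468.9, 376.6, 18.0]
tool_rot: [-3.14, -0.001, 0.28]
force: [-0.3, 0.2, 0.2]
width: 40.0
```

The opening reads 40 mm, less than the carton's 46 mm width. I'll look before lifting.

```bash
python3 - <<'E'
from h import *
s=ctrl.get_image('side')[:,:,::-1]
crop(s,210,150,330,250,6,"e2.png")
t=ctrl.get_image('top')[:,:,::-1]
crop(t,130,160,250,250,6,"e1.png")
shift([469,375,19],15.9)
E
```

```text
t 2.3 pos [468.8 376.5  17.7] rot [-179.9   -0.    16. ] F [-0.63  0.26  0.41] w 40.1 -> shift [-0.2  1.5 -1.3] roll 0.11832585096721004
```

View pics/e2.png

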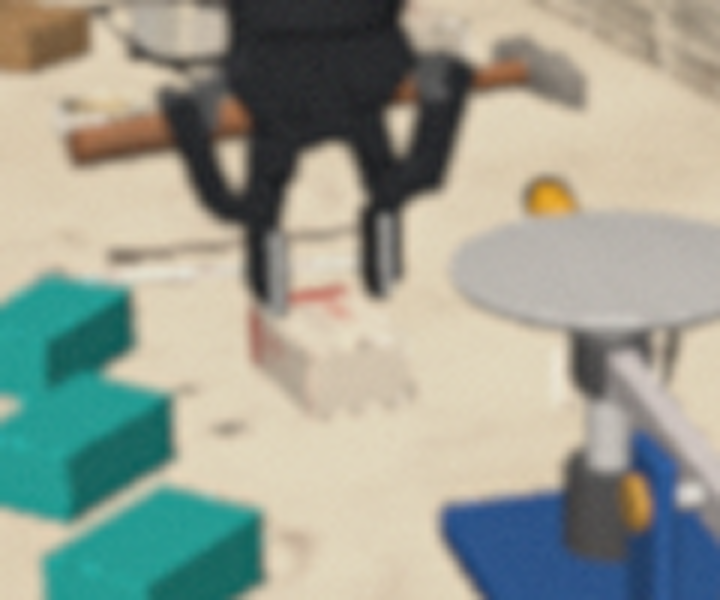

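View pics/e1.png

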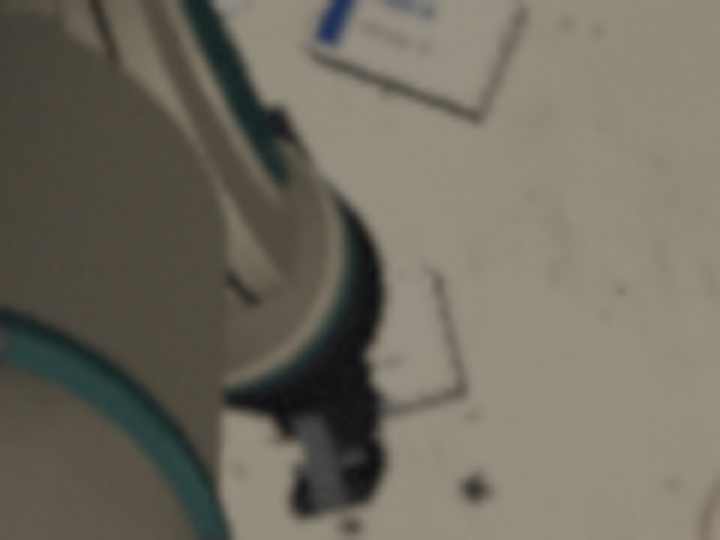

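```bash
python3 - <<'E'
from h import *
a=np.radians(16);X=np.array([np.cos(a),np.sin(a),0]);Y=np.array([-np.sin(a),np.cos(a),0])
c=np.array([468.8,376.5,17.7-8])
for s in(-1,1):
  for w in (20,30):print(s,w,((proj('side',c+s*w*X)-[210,150])*6).round(0))
C=np.array([469.1,374.9,0])
for z in(0,30):
  for sx,sy in((-1,-1),(1,-1),(1,1),(-1,1)): print(z,sx,sy,((proj('side',C+[0,0,z]+sx*23*X+sy*36*Y)-[210,150])*6).round(0))
for p in((272,305),(385,290)):
  for z in (10,30,50): print(p,z,at_z('side',(p[0]/6+210,p[1]/6+150),z).round(1))
E
```

```text
-1 20 [284. 366.]
-1 30 [262. 370.]
1 20 [371. 351.]
1 30 [392. 347.]
0 -1 -1 [309. 420.]
0 1 -1 [411. 401.]
0 1 1 [348. 344.]
0 -1 1 [250. 361.]
30 -1 -1 [307. 353.]
30 1 -1 [410. 335.]
30 1 1 [346. 281.]
30 -1 1 [247. 297.]
(272, 305) 10 [450.  444.4  10. ]
(272, 305) 30 [446.9 391.5  30. ]
(272, 305) 50 [443.7 338.6  50. ]
(385, 290) 10 [502.4 454.7  10. ]
(385, 290) 30 [496.8 401.3  30. ]
(385, 290) 50 [491.3 348.   50. ]
```

```bash
python3 - <<'E'
from h import *
a=np.radians(16);X=np.array([np.cos(a),np.sin(a),0])
print('exp body bottom',(proj('side',[468.8,376.5,77])-[210,150])*6)
print('z of body')
for z in(30,77,100,120,140):print(z,(proj('side',[468.8,376.5,z])-[210,150])*6)
c=np.array([467.8,377,119])
for w in(-42,-50,42,50):print('d2',w,(proj('side',c+w*X)-[190,120])*4)
print(ctrl.read_state()['qpos'])
for n in('side','top'):
  im=ctrl.get_image(n)[:,:,::-1]; cv2.imwrite(f'pics/f_{n}.png',im)
E
```

```text
exp body bottom [322.5585422 209.4416465]
z of body
30 [326.04913789 314.17163589]
77 [322.5585422 209.4416465]
100 [320.83039578 157.09177617]
120 [319.3176061  110.98591696]
140 [317.79591961  64.33941007]
d2 -42 [227.31648761 204.39860702]
d2 -50 [214.95391851 206.14658334]
d2 42 [353.55364713 186.68049786]
d2 50 [365.23490574 185.05298019]
[-0.84126419  0.83479733  0.19230409  1.80045178 -0.28429604  0.53277968
 -0.1852078 ]
```

View pics/f_side.png

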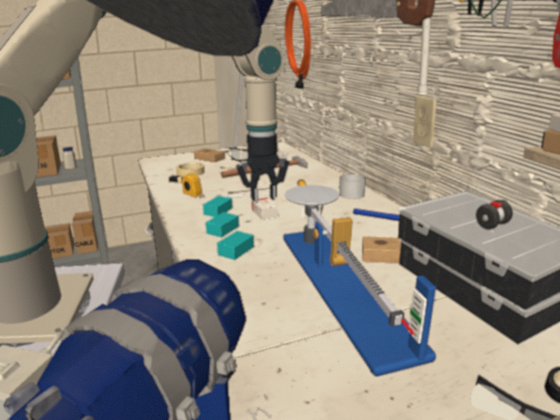

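View pics/f_top.png

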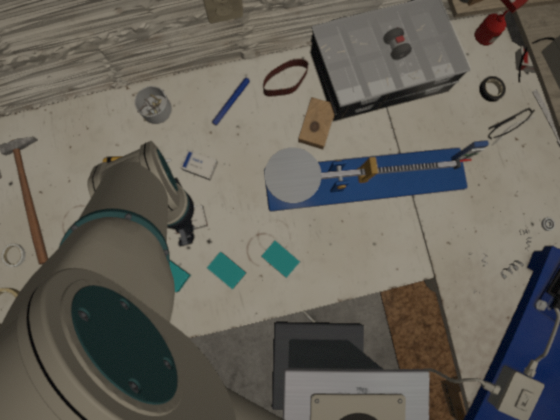

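```bash
python3 - <<'E'
from h import *
f=lambda p,o,k:((p[0]+.5)/k+o[0]-.5,(p[1]+.5)/k+o[1]-.5)
for t in((300,495),(330,505),(355,495)):
  for s in((180,95),(175,115)):
    print(t,s,two(f(t,(130,160),6),f(s,(210,150),6)))
E
```

```text
(300, 495) (180, 95) (array([410.47590601, 370.16741385, 133.08354102]), np.float64(0.15977314374922977))
(300, 495) (175, 115) (array([409.58751072, 372.0918977 , 124.2531854 ]), np.float64(2.883107607809361))
(330, 505) (180, 95) (array([408.81003614, 359.8379593 , 135.98780823]), np.float64(2.936988706396465))
(330, 505) (175, 115) (array([407.91317951, 361.64222726, 127.26356413]), np.float64(0.04642362011841516))
(355, 495) (180, 95) (array([410.30695466, 351.58527948, 138.49222976]), np.float64(0.5116792687485922))
(355, 495) (175, 115) (array([409.43210792, 353.27583935, 129.87645332]), np.float64(3.5084988362860785))
```

```bash
python3 - <<'E'
from h import *
crop(cv2.imread('pics/f_side.png'),220,120,300,220,6,'g.png');crop(cv2.imread('pics/f_top.png'),140,130,240,250,5,'g2.png')
E
```

```text
(no output)
```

View pics/g.png

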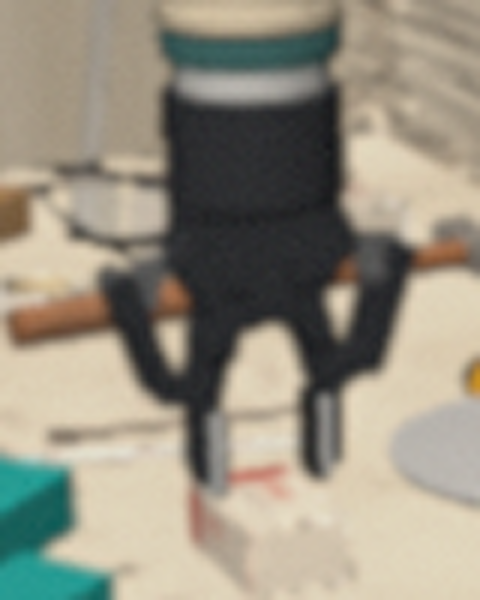

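View pics/g2.png

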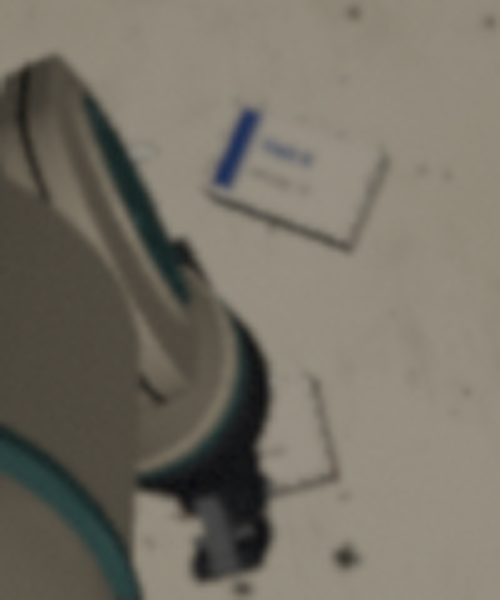

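The two-view fix puts the knuckle at the expected x,y, but its height and the tips are about 25–30 mm above where the reported z would put them. That is why the fingers closed above the carton without touching it. I'll reopen and go down in checked steps.

>>> send_rows(
  commands=[
    [85, 0, -1, 0, 0],
    [85, 0, -1, 0, 0],
    [85, 0, -1, 0, 0],
    [85, 0, -1, 0, 0],
    [85, 0, -1, 8, 0],
  ],
)

```text
clock: 2.9
eef_pos: [469.3, 377.9, 10.2]
tool_rot: [-3.14, -0.002, 0.279]
force: [0.0, 0.3, -0.1]
width: 84.8
```

>>> send_rows(
  commands=[
    [85, 0, 0, 4, 0],
    [85, 0, 0, 8, 0],
    [85, 0, 0, 12, 0],
    [85, 0, 0, 12, 0],
  ],
)

```text
clock: 3.3
eef_pos: [468.9, 377.6, -2.6]
tool_rot: [-3.14, -0.001, 0.28]
force: [-0.3, 0.2, -0.0]
width: 85.1
```

```bash
python3 - <<'E'
from h import *
s=ctrl.get_image('side')[:,:,::-1]
crop(s,210,150,330,250,6,"i2.png")
shift([469,375,19],15.9)
E
```

```text
t 3.35 pos [469.1 377.8  -2.2] rot [-1.799e+02 -1.000e-01  1.600e+01] F [ 0.76 -1.03 -0.56] w 84.9 -> shift [ -0.8   2.6 -21.2] roll 0.11284975214421422
```

View pics/i2.png

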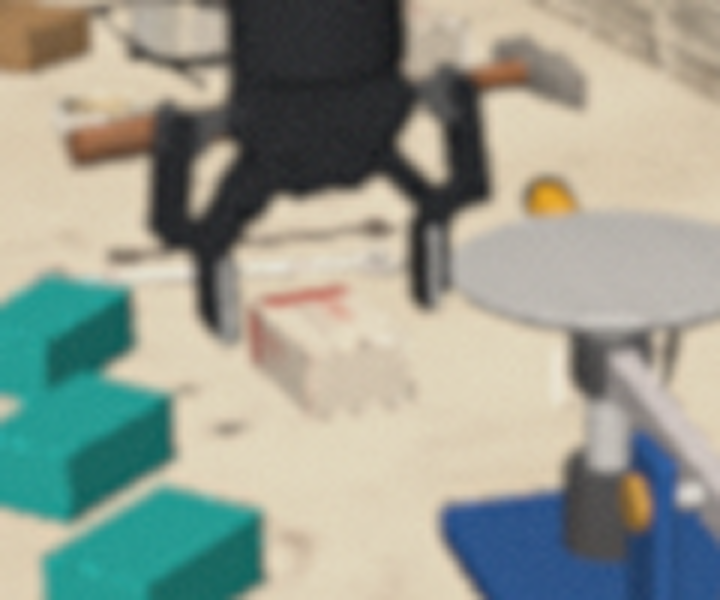

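```bash
python3 - <<'E'
from h import *
for p,y in(((222,340),355),((430,305),380)):
  o,d=ray('side',((p[0]+.5)/6+209.5,(p[1]+.5)/6+149.5)); t=(y-o[1])/d[1]; print((o+d*t).round(1))
E
```

```text
[422.3 355.   30.8]
[512.8 380.   31.1]
```

>>> send_rows(
  commands=[
    [85, 0, 1.5, 4, 0],
    [85, 0, 1.5, 8, 0],
    [85, 0, 1.5, 12, 0],
    [85, 0, 1.5, 16, 0],
    [85, 0, 1.5, 17, 0],
  ],
)

```text
clock: 3.85
eef_pos: [469.2, 376.1, -19.8]
tool_rot: [-3.141, -0.001, 0.279]
force: [0.6, 0.7, -0.7]
width: 84.8
```

>>> send_rows(
  commands=[
    [42, 0, 0, 0, 0],
    [42, 0, 0, 0, 0],
    [42, 0, 0, 0, 0],
    [42, 0, 0, 0, 0],
    [42, 0, 0, 0, 0],
  ],
)

```text
clock: 4.35
eef_pos: [469.8, 376.4, -19.1]
tool_rot: [-3.14, -0.002, 0.279]
force: [0.4, -0.6, 6.5]
width: 45.2
```

```bash
python3 - <<'E'
from h import *
s=ctrl.get_image('side')[:,:,::-1]
crop(s,210,150,330,250,6,"j2.png")
shift([469,375,19],15.9)
E
```

```text
t 4.4 pos [469.7 376.4 -19.2] rot [-1.799e+02 -1.000e-01  1.600e+01] F [ 0.44 -0.29  6.28] w 45.4 -> shift [ -1.    1.1 -38.2] roll 0.10970661176325791
```

View pics/j2.png

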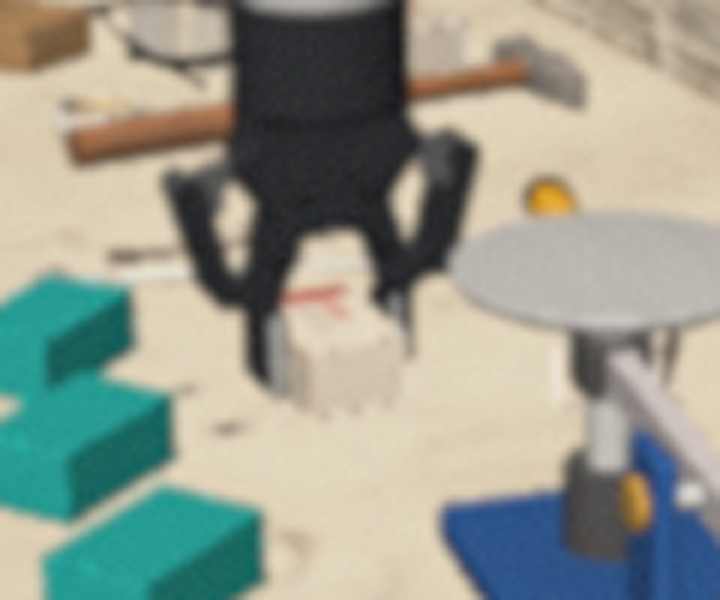

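The carton is gripped (45.4 mm). Lifting.

>>> send_rows(
  commands=[
    [38, 0, 0, -10, 0],
    [38, 0, 0, -40, 0],
    [38, 0, 0, -80, 0],
    [38, 0, 0, -125, 0],
    [38, 0, 0, -170, 0],
  ],
)

```text
clock: 4.9
eef_pos: [468.5, 375.5, 152.2]
tool_rot: [-3.141, 0.0, 0.279]
force: [0.8, -0.2, -3.5]
width: 45.1
```

```bash
python3 - <<'E'
from h import *
s=ctrl.get_image('side')[:,:,::-1]
crop(s,200,90,360,210,5,"k2.png")
shift([549.3,158.1,153],8.2)
E
```

```text
t 4.95 pos [472.7 378.2 160. ] rot [-179.7   -0.7   16. ] F [1.63 0.7  2.37] w 45.2 -> shift [ 13.  232.7   5.7] roll 7.780874064045179
```

View pics/k2.png

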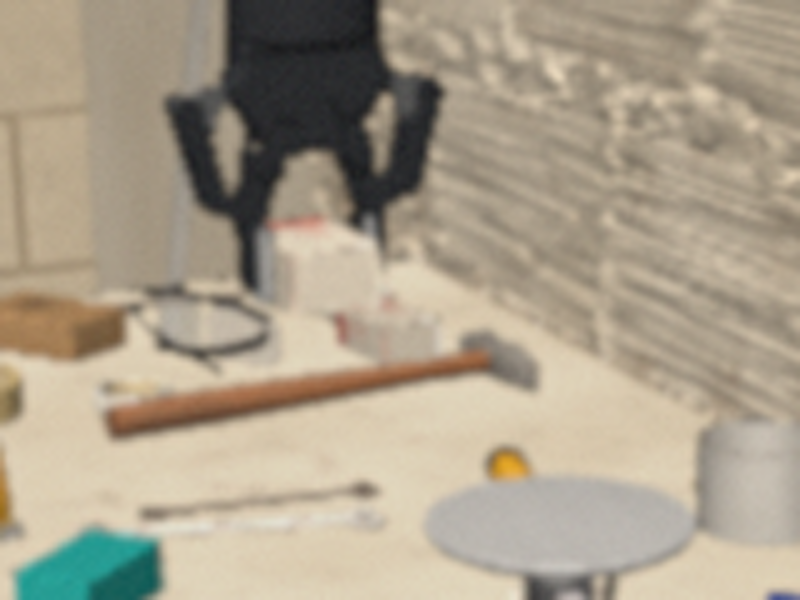

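The carton is held level in the jaws. Traversing to above the pan.

>>> send_rows(
  commands=[
    [38, 3, 40, 0, 2],
    [38, 6, 85, 0, 4],
    [38, 9, 130, 0, 6],
    [38, 12, 175, 0, 7.8],
    [38, 13, 210, 0, 7.8],
  ],
)

```text
clock: 5.45
eef_pos: [543.4, 176.4, 158.8]
tool_rot: [-3.135, -0.01, 0.14]
force: [1.0, -0.1, -3.3]
width: 45.3
```

>>> send_rows(
  commands=[
    [38, 0, 12, 0, 0],
    [38, 0, 20, 0, 0],
    [38, 0, 20, 0, 0],
  ],
)

```text
clock: 5.75
eef_pos: [545.6, 156.5, 158.5]
tool_rot: [-3.135, -0.009, 0.139]
force: [0.4, -0.3, -3.6]
width: 45.2
```

```bash
python3 - <<'E'
from h import *
s=ctrl.get_image('side')[:,:,::-1]
crop(s,230,80,390,220,5,"l2.png")
t=ctrl.get_image('top')[:,:,::-1]
crop(t,190,100,390,240,4,"l1.png")
shift([549.3,158.1,125],8.2)
E
```

```text
t 5.85 pos [545.4 158.8 158.5] rot [-179.6   -0.6    8.2] F [-0.26 -0.08 -3.15] w 45.2 -> shift [ 3.4  1.5 33.5] roll -0.039612398384292646
```

View pics/l2.png

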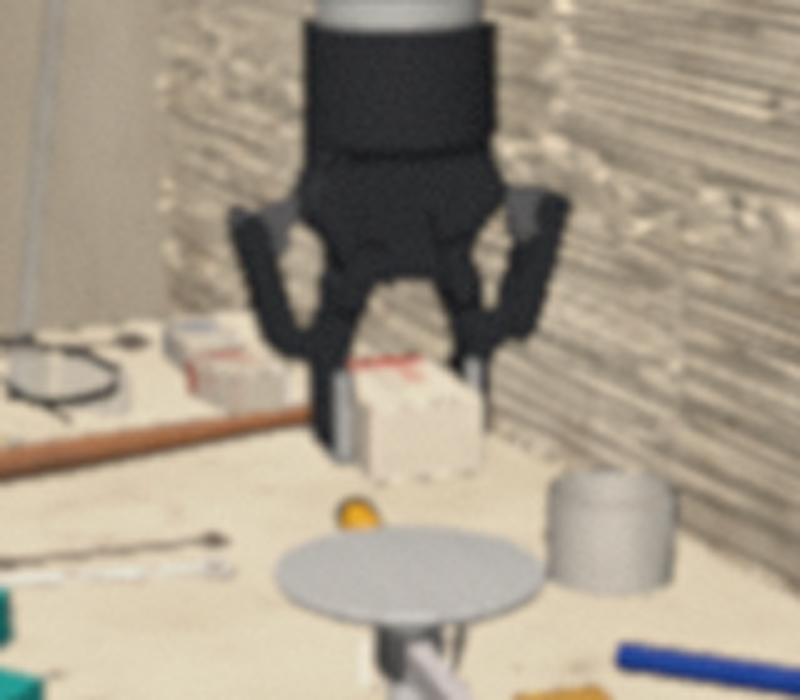

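View pics/l1.png

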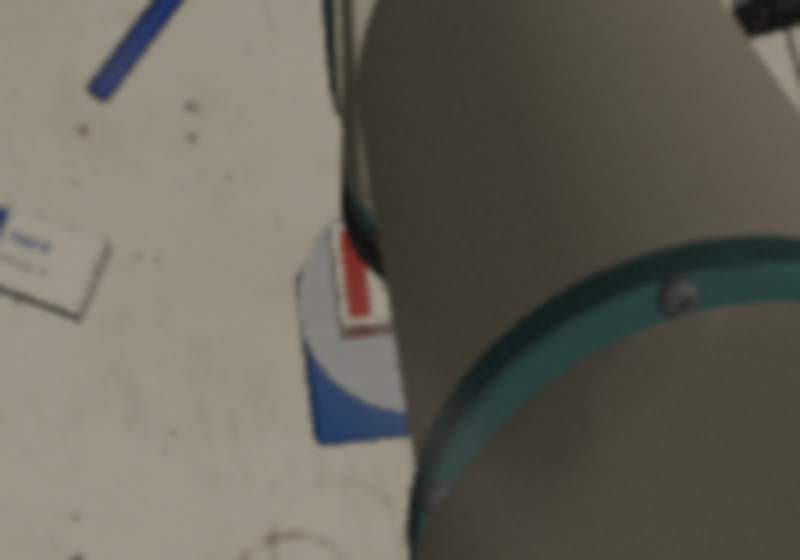

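```bash
python3 - <<'E'
from h import *
for p,y in(((364,482),120),((480,462),126)):
  o,d=ray('side',((p[0]+.5)/5+229.5,(p[1]+.5)/5+79.5)); t=(y-o[1])/d[1]; print((o+d*t).round(1))
E
```

```text
[523.2 120.  177.8]
[570.1 126.  181.4]
```

>>> send_rows(
  commands=[
    [38, 3.4, 1.5, 10, 0],
    [38, 3.4, 1.5, 20, 0],
    [38, 3.4, 1.5, 30, 0],
    [38, 3.4, 1.5, 38, 0],
    [38, 3.4, 1.5, 42, 0],
  ],
)

```text
clock: 6.35
eef_pos: [548.5, 158.1, 115.1]
tool_rot: [-3.134, -0.008, 0.143]
force: [-0.8, -0.3, -3.4]
width: 45.1
```

>>> send_rows(
  commands=[
    [38, 0, 0, 1, 0],
    [38, 0, 0, 2, 0],
    [38, 0, 0, 3, 0],
    [38, 0, 0, 4, 0],
    [38, 0, 0, 5, 0],
  ],
)

```text
clock: 6.85
eef_pos: [548.7, 158.2, 110.3]
tool_rot: [-3.134, -0.008, 0.143]
force: [0.3, -1.3, -3.8]
width: 45.2
```

>>> send_rows(
  commands=[
    [38, 0, 0, 1, 0],
    [38, 0, 0, 2, 0],
    [38, 0, 0, 3, 0],
    [38, 0, 0, 4, 0],
    [38, 0, 0, 4, 0],
  ],
)

```text
clock: 7.35
eef_pos: [548.9, 158.2, 106.2]
tool_rot: [-3.134, -0.008, 0.143]
force: [-0.5, 0.1, -1.0]
width: 45.2
```

```bash
python3 - <<'E'
from h import *
s=ctrl.get_image('side')[:,:,::-1]
crop(s,260,130,440,350,3,"m2.png")
shift([549.3,158.1,115],8.2)
E
```

```text
t 7.4 pos [548.9 158.3 106.3] rot [-179.6   -0.5    8.2] F [-1.03  0.21 -1.67] w 45.1 -> shift [ 0.5  0.2 -8.7] roll -0.030907600919675815
```

View pics/m2.png

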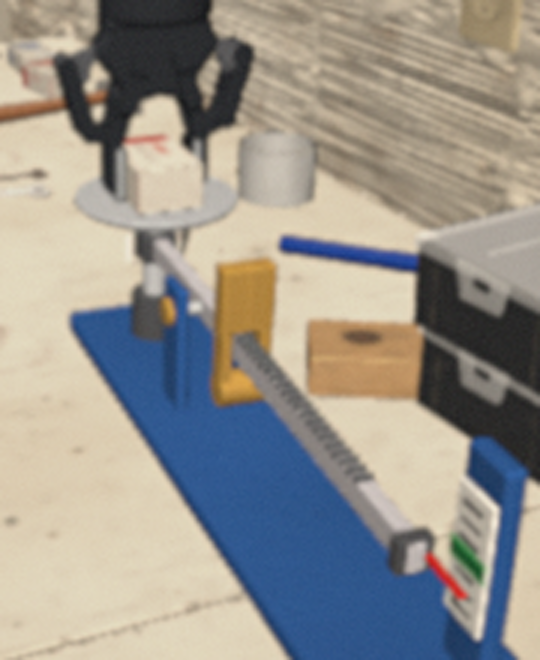

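>>> send_rows(
  commands=[
    [38, 0, 0, 1, 0],
    [38, 0, 0, 2, 0],
    [38, 0, 0, 3, 0],
    [38, 0, 0, 4, 0],
    [38, 0, 0, 4, 0],
  ],
)

```text
clock: 7.9
eef_pos: [548.9, 158.3, 102.1]
tool_rot: [-3.134, -0.008, 0.143]
force: [0.5, 0.2, -2.1]
width: 45.1
```

>>> send_rows(
  commands=[
    [38, 0, 0, 1, 0],
    [38, 0, 0, 2, 0],
    [38, 0, 0, 3, 0],
    [38, 0, 0, 4, 0],
    [38, 0, 0, 4, 0],
  ],
)

```text
clock: 8.4
eef_pos: [548.9, 158.3, 97.9]
tool_rot: [-3.134, -0.008, 0.143]
force: [-0.5, -0.1, -1.6]
width: 44.7
```

```bash
python3 - <<'E'
from h import *
s=ctrl.get_image('side')[:,:,::-1]
crop(s,260,130,440,350,3,"n2.png")
shift([549.3,158.1,115],8.2)
E
```

```text
t 8.45 pos [548.9 158.3  98. ] rot [-179.6   -0.5    8.2] F [-0.93  0.54 -1.62] w 45.4 -> shift [  0.5   0.1 -17. ] roll -0.03004709447749576
```

View pics/n2.png

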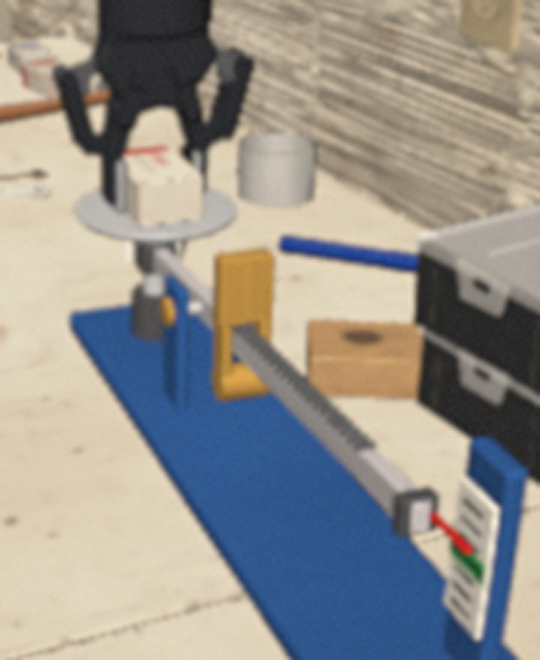

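The pan is sinking with the carton, and the pointer is at about the top of the green band. Another 2 mm down, then let go.

>>> send_rows(
  commands=[
    [38, 0, 0, 1, 0],
    [38, 0, 0, 2, 0],
    [38, 0, 0, 2, 0],
  ],
)

```text
clock: 8.75
eef_pos: [548.9, 158.3, 95.9]
tool_rot: [-3.134, -0.008, 0.143]
force: [-0.1, 0.2, -1.8]
width: 45.2
```

>>> send_rows(
  commands=[
    [50, 0, 0, 0, 0],
    [60, 0, 0, 0, 0],
    [70, 0, 0, 0, 0],
    [70, 0, 0, 0, 0],
    [70, 0, 0, 0, 0],
  ],
)

```text
clock: 9.25
eef_pos: [548.9, 158.3, 96.0]
tool_rot: [-3.134, -0.008, 0.143]
force: [-1.0, -0.4, -0.3]
width: 69.7
```

>>> send_rows(
  commands=[
    [70, 0, 0, -5, 0],
    [70, 0, 0, -15, 0],
    [70, 0, 0, -40, 0],
    [70, 0, 0, -80, 0],
    [70, 0, 0, -85, 0],
  ],
)

```text
clock: 9.75
eef_pos: [551.6, 158.0, 186.1]
tool_rot: [-3.133, -0.017, 0.142]
force: [0.8, -0.6, -0.3]
width: 69.8
```

```bash
python3 - <<'E'
from h import *
s=ctrl.get_image('side')[:,:,::-1]
crop(s,260,130,440,350,3,"o2.png")
t=ctrl.get_image('top')[:,:,::-1]
crop(t,190,100,480,240,2.7,"o1.png")
shift([549.3,158.1,115],8.2)
E
```

```text
t 9.85 pos [549.5 157.9 183.1] rot [-179.5   -0.7    8.2] F [ 0.15  0.33 -0.46] w 69.8 -> shift [-1.   0.3 68.1] roll -0.032929788484239
```

View pics/o2.png

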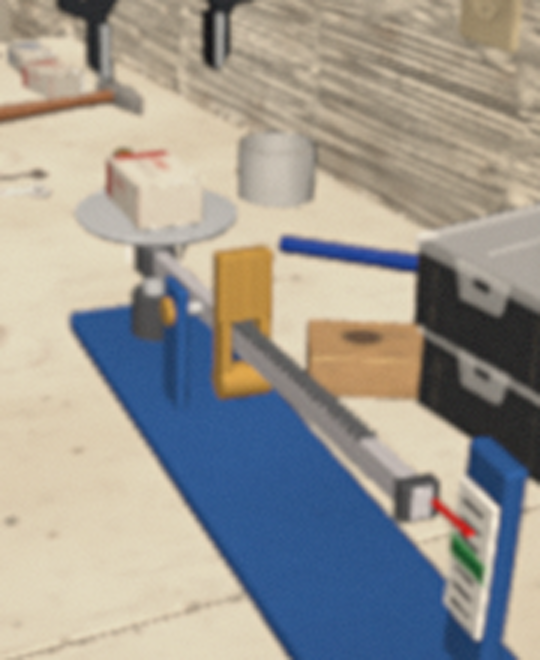

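```bash
python3 - <<'E'
from h import *
shift([567.1,34.4,150],8.2)
E
```

```text
t 9.85 pos [549.5 157.9 183.1] rot [-179.5   -0.7    8.2] F [ 0.15  0.33 -0.46] w 69.8 -> shift [ -0.5 125.   32.1] roll -0.032929788484239
```

View pics/o1.png

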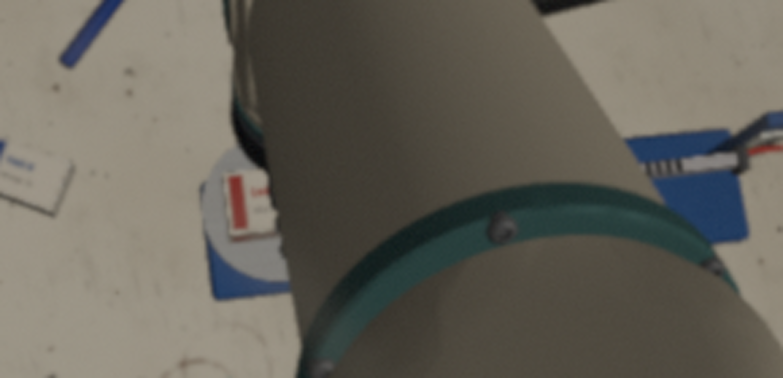

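The carton lies on the pan and is let go. Shutting the fingers and moving to the gap between the fork and the poise plate, staying high.

>>> send_rows(
  commands=[
    [0, -0.5, 30, 0, 0],
    [0, -0.5, 65, 0, 0],
    [0, -0.5, 100, 0, 0],
    [0, -0.5, 120, 0, 0],
    [0, -0.5, 125, 0, 0],
  ],
)

```text
clock: 10.35
eef_pos: [566.2, 30.6, 181.2]
tool_rot: [-3.135, -0.01, 0.138]
force: [0.4, 0.2, 0.4]
width: 0.0
```

>>> send_rows(
  commands=[
    [0, 0, 0, 15, 0],
    [0, 0, 0, 30, 0],
    [0, 0, 0, 38, 0],
    [0, 0, 0, 38, 0],
  ],
)

```text
clock: 10.75
eef_pos: [565.2, 32.2, 141.6]
tool_rot: [-3.134, -0.007, 0.139]
force: [-0.3, -0.2, 0.0]
width: -0.0
```

```bash
python3 - <<'E'
from h import *
s=ctrl.get_image('side')[:,:,::-1]
crop(s,260,120,440,350,3,"p2.png")
shift([567.1,34.4,106],8.2)
E
```

```text
t 10.8 pos [566.   31.9 142.6] rot [-179.6   -0.5    8. ] F [ 0.63  0.32 -0.64] w 0.1 -> shift [ 1.2 -2.  36.6] roll -0.23295323908602938
```

View pics/p2.png

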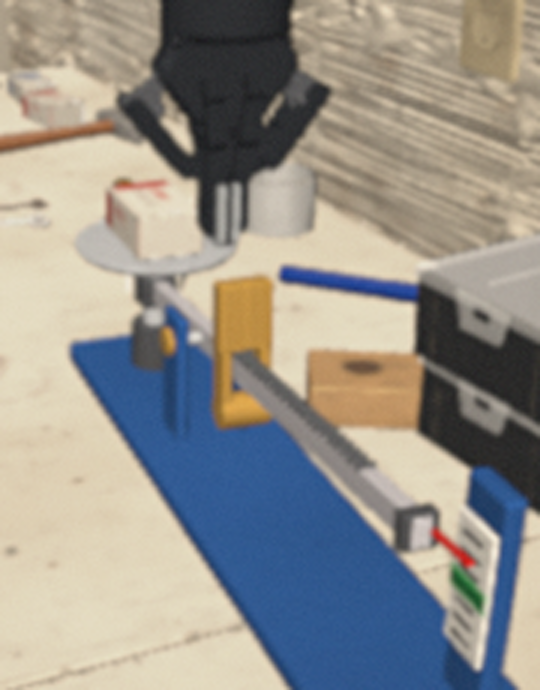

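```bash
cat >> h.py <<'E'
def pointer(im):
    hsv=cv2.cvtColor(im,cv2.COLOR_BGR2HSV)
    m=(((hsv[...,0]<8)|(hsv[...,0]>172))&(hsv[...,1]>110)&(hsv[...,2]>90)).astype(np.uint8)
    w=np.zeros_like(m);w[295:350,395:425]=1;m*=w
    ys,xs=np.nonzero(m)
    if len(xs)<5: return None
    k=xs>=xs.max()-3
    return dict(n=len(xs),cx=round(xs.mean(),2),cy=round(ys.mean(),2),tip=(int(xs.max()),round(ys[k].mean(),2)))
def look(fn=None,box=(260,120,440,350),k=3):
    s=ctrl.get_image('side')[:,:,::-1]
    if fn: crop(s,*box,k,fn)
    p=pointer(s)
    if p: p['tilt']=round(0.065-0.13*(p['cy']-P0)/(P1-P0),4)
    print(p)
P0,P1=330.,310.
E
python3 - <<'E'
from h import *
print(pointer(cv2.imread('pics/side0.png')),pointer(cv2.imread('pics/f_side.png')))
print(pointer(ctrl.get_image('side')[:,:,::-1]))
print(pointer(ctrl.get_image('side')[:,:,::-1]))
o,d=ray('side',(336,201));t=(21-o[1])/d[1];print(o+d*t)
E
```

```text
{'n': 63, 'cx': np.float64(407.4), 'cy': np.float64(326.48), 'tip': (414, np.float64(332.0))} {'n': 63, 'cx': np.float64(407.4), 'cy': np.float64(326.48), 'tip': (414, np.float64(332.0))}
{'n': 56, 'cx': np.float64(410.91), 'cy': np.float64(302.52), 'tip': (418, np.float64(306.46))}
{'n': 57, 'cx': np.float64(410.95), 'cy': np.float64(302.6), 'tip': (418, np.float64(306.46))}
[565.72230543  21.         160.57747581]
```

```bash
sed -i 's/^P0,P1=.*/P0,P1=326.48,302.55/' h.py
```

>>> send_rows(
  commands=[
    [0, 1, -2, 10, 0],
    [0, 1, -2, 20, 0],
    [0, 1, -2, 30, 0],
    [0, 1, -2, 38, 0],
    [0, 1, -2, 38, 0],
  ],
)

```text
clock: 11.4
eef_pos: [566.8, 33.8, 104.0]
tool_rot: [-3.135, -0.008, 0.138]
force: [0.1, -0.7, 0.3]
width: -0.1
```

```bash
python3 - <<'E'
from h import *
look("q2.png")
shift([567.1,34.4,104],8.2)
E
```

```text
{'n': 56, 'cx': np.float64(410.91), 'cy': np.float64(302.52), 'tip': (418, np.float64(306.46)), 'tilt': np.float64(-0.0652)}
t 11.45 pos [567.3  33.8 104.7] rot [-179.6   -0.5    7.9] F [-0.79 -0.49 -0.3 ] w -0.1 -> shift [-0.2 -0.7  0.7] roll -0.27563378588943976
```

View pics/q2.png

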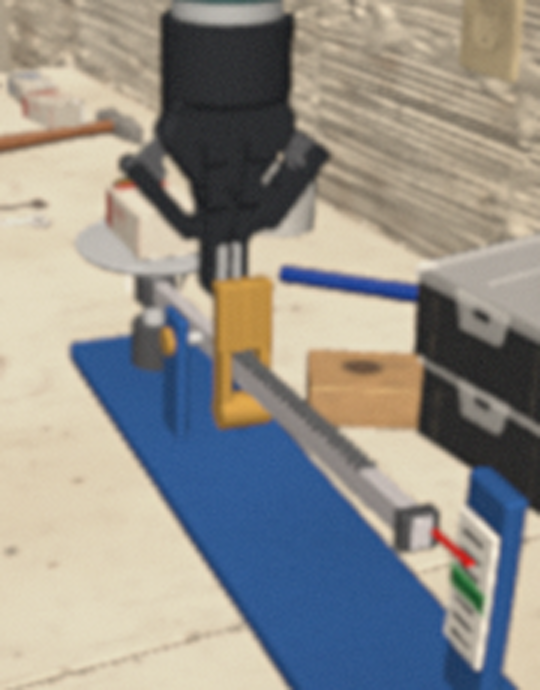

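The tip is behind the plate and above the beam. Pushing slowly outward (+tool y).

>>> send_rows(
  commands=[
    [0, 0, 2, 0, 0],
    [0, 0, 4, 0, 0],
    [0, 0, 6, 0, 0],
    [0, 0, 7, 0, 0],
    [0, 0, 8, 0, 0],
  ],
)

```text
clock: 11.95
eef_pos: [568.6, 25.6, 104.9]
tool_rot: [-3.135, -0.009, 0.138]
force: [-0.1, -0.4, -0.3]
width: -0.3
```

>>> send_rows(
  commands=[
    [0, 0, 1, 0, 0],
    [0, 0, 2, 0, 0],
    [0, 0, 3, 0, 0],
    [0, 0, 4, 0, 0],
    [0, 0, 5, 0, 0],
  ],
)

```text
clock: 12.45
eef_pos: [569.2, 21.4, 104.8]
tool_rot: [-3.134, -0.009, 0.139]
force: [-0.5, 2.0, -0.9]
width: 0.1
```

```bash
python3 - <<'E'
from h import *
look("r2.png")
shift([567.1,34.4,104],8.2)
E
```

```text
{'n': 57, 'cx': np.float64(410.47), 'cy': np.float64(303.82), 'tip': (417, np.float64(307.88)), 'tilt': np.float64(-0.0581)}
t 12.5 pos [569.2  21.1 104.8] rot [-179.6   -0.5    7.9] F [-0.65  1.47  0.06] w 0.2 -> shift [ -0.3 -13.5   0.9] roll -0.2649444968971011
```

View pics/r2.png

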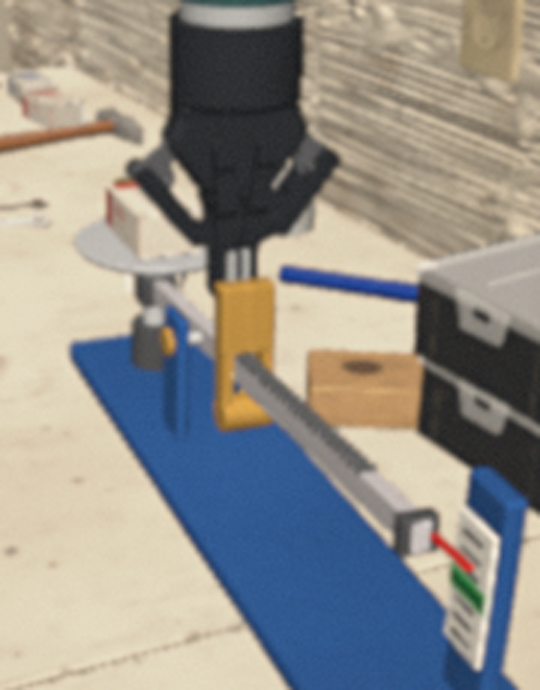

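>>> send_rows(
  commands=[
    [0, 0, 1.5, 0, 0],
    [0, 0, 3, 0, 0],
    [0, 0, 4.5, 0, 0],
    [0, 0, 6, 0, 0],
    [0, 0, 7.5, 0, 0],
  ],
)

```text
clock: 13.0
eef_pos: [570.3, 13.8, 104.7]
tool_rot: [-3.134, -0.009, 0.139]
force: [0.4, 1.6, 0.4]
width: 0.2
```

>>> send_rows(
  commands=[
    [0, 0, 1.5, 0, 0],
    [0, 0, 3, 0, 0],
    [0, 0, 4.5, 0, 0],
    [0, 0, 6, 0, 0],
    [0, 0, 7.5, 0, 0],
  ],
)

```text
clock: 13.5
eef_pos: [571.3, 6.4, 104.6]
tool_rot: [-3.134, -0.009, 0.138]
force: [1.0, 1.8, -1.4]
width: 0.0
```

```bash
python3 - <<'E'
from h import *
look("s2.png")
shift([567.1,34.4,104],8.2)
E
```

```text
{'n': 58, 'cx': np.float64(410.31), 'cy': np.float64(303.59), 'tip': (417, np.float64(307.73)), 'tilt': np.float64(-0.0594)}
t 13.55 pos [571.3   6.1 104.6] rot [-179.6   -0.5    7.9] F [-0.04  1.89 -0.17] w 0.1 -> shift [ -0.3 -28.6   0.8] roll -0.27855431694020183
```

View pics/s2.png

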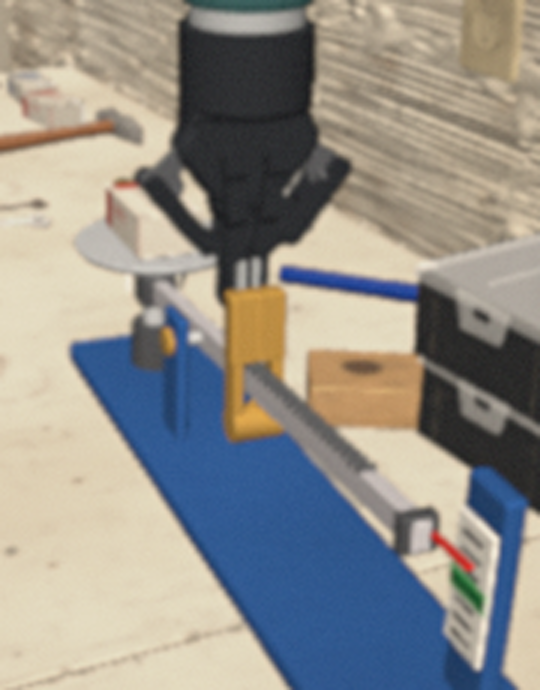

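The poise moves at about 2 N. Continuing.

>>> send_rows(
  commands=[
    [0, 0, 1.6, 0, 0],
    [0, 0, 3.2, 0, 0],
    [0, 0, 4.8, 0, 0],
    [0, 0, 6.4, 0, 0],
    [0, 0, 8, 0, 0],
  ],
)

```text
clock: 14.05
eef_pos: [572.5, -1.8, 104.5]
tool_rot: [-3.134, -0.009, 0.138]
force: [1.0, 2.8, -0.1]
width: -0.0
```

>>> send_rows(
  commands=[
    [0, 0, 1.6, 0, 0],
    [0, 0, 3.2, 0, 0],
    [0, 0, 4.8, 0, 0],
    [0, 0, 6.4, 0, 0],
    [0, 0, 8, 0, 0],
  ],
)

```text
clock: 14.55
eef_pos: [573.5, -9.7, 104.4]
tool_rot: [-3.133, -0.009, 0.138]
force: [-0.9, 2.0, -0.1]
width: 0.0
```

```bash
python3 - <<'E'
from h import *
look()
shift([567.1,34.4,104],8.2)
E
```

```text
{'n': 58, 'cx': np.float64(410.31), 'cy': np.float64(303.59), 'tip': (417, np.float64(307.73)), 'tilt': np.float64(-0.0594)}
t 14.6 pos [573.5  -9.9 104.4] rot [-179.5   -0.5    7.9] F [ 0.41  0.92 -0.47] w -0.3 -> shift [ -0.3 -44.8   0.8] roll -0.29984732496882316
```

>>> send_rows(
  commands=[
    [0, 0, 1.6, 0, 0],
    [0, 0, 3.2, 0, 0],
    [0, 0, 4.8, 0, 0],
    [0, 0, 6.4, 0, 0],
    [0, 0, 8, 0, 0],
  ],
)

```text
clock: 15.1
eef_pos: [574.6, -17.8, 104.3]
tool_rot: [-3.133, -0.009, 0.138]
force: [-0.2, 3.0, -0.9]
width: -0.3
```

```bash
python3 - <<'E'
from h import *
look("t2.png")
shift([567.1,34.4,104],8.2)
E
```

```text
{'n': 57, 'cx': np.float64(410.47), 'cy': np.float64(303.82), 'tip': (417, np.float64(307.88)), 'tilt': np.float64(-0.0581)}
t 15.15 pos [574.6 -18.  104.3] rot [-179.5   -0.5    7.9] F [0.48 1.8  0.3 ] w 0.4 -> shift [ -0.3 -53.    0.7] roll -0.3114976887729597
```

View pics/t2.png

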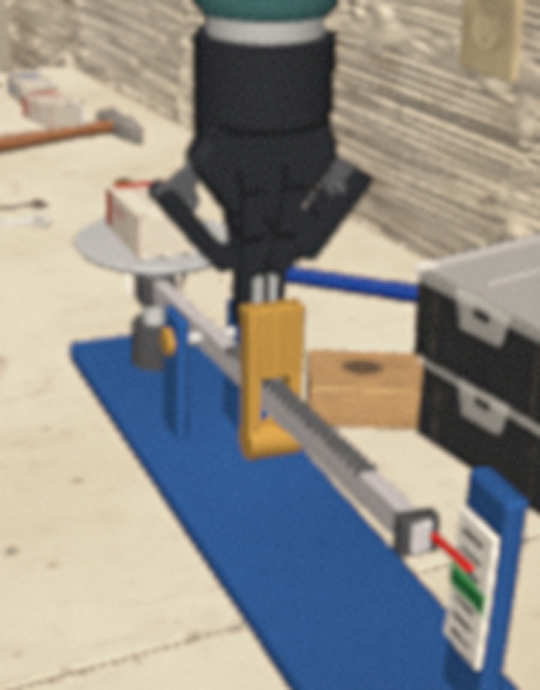

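>>> send_rows(
  commands=[
    [0, 0, 1.6, 0, 0],
    [0, 0, 3.2, 0, 0],
    [0, 0, 4.8, 0, 0],
    [0, 0, 6.4, 0, 0],
    [0, 0, 8, 0, 0],
  ],
)

```text
clock: 15.65
eef_pos: [575.7, -25.8, 104.2]
tool_rot: [-3.133, -0.009, 0.138]
force: [0.7, 3.0, -1.4]
width: -0.3
```

```bash
python3 -c "
from h import *
look()"
```

```text
{'n': 55, 'cx': np.float64(410.22), 'cy': np.float64(303.78), 'tip': (417, np.float64(308.43)), 'tilt': np.float64(-0.0583)}
```

>>> send_rows(
  commands=[
    [0, 0, 1.6, 0, 0],
    [0, 0, 3.2, 0, 0],
    [0, 0, 4.8, 0, 0],
    [0, 0, 6.4, 0, 0],
    [0, 0, 8, 0, 0],
  ],
)

```text
clock: 16.2
eef_pos: [576.8, -33.9, 104.0]
tool_rot: [-3.133, -0.009, 0.138]
force: [0.9, 2.5, -1.8]
width: 0.0
```

```bash
python3 -c "
from h import *
look()"
```

```text
{'n': 55, 'cx': np.float64(410.16), 'cy': np.float64(304.27), 'tip': (417, np.float64(308.64)), 'tilt': np.float64(-0.0557)}
```

>>> send_rows(
  commands=[
    [0, 0, 1.6, 0, 0],
    [0, 0, 3.2, 0, 0],
    [0, 0, 4.8, 0, 0],
    [0, 0, 6.4, 0, 0],
    [0, 0, 8, 0, 0],
  ],
)

```text
clock: 16.75
eef_pos: [577.9, -41.9, 103.9]
tool_rot: [-3.133, -0.009, 0.137]
force: [0.9, 2.9, -1.0]
width: 0.1
```

```bash
python3 -c "
from h import *
look()
shift([567.1,34.4,104],8.2)"
```

```text
{'n': 55, 'cx': np.float64(409.98), 'cy': np.float64(304.58), 'tip': (417, np.float64(309.46)), 'tilt': np.float64(-0.054)}
t 16.8 pos [577.9 -42.2 103.9] rot [-179.5   -0.5    7.9] F [ 0.3   1.18 -0.86] w 0.3 -> shift [ -0.2 -77.4   0.6] roll -0.33834316733339165
```

Backing off to read the free beam.

>>> send_rows(
  commands=[
    [0, 0, -4, 0, 0],
    [0, 0, -6, 0, 0],
    [0, 0, -6, 0, 0],
    [0, 0, -6, 0, 0],
    [0, 0, -6, 0, 0],
  ],
)

```text
clock: 17.3
eef_pos: [577.1, -36.5, 104.0]
tool_rot: [-3.133, -0.009, 0.137]
force: [0.2, -0.7, -0.8]
width: -0.3
```

>>> send_rows(
  commands=[
    [0, 0, 0, 0, 0],
    [0, 0, 0, 0, 0],
    [0, 0, 0, 0, 0],
    [0, 0, 0, 0, 0],
    [0, 0, 0, 0, 0],
  ],
)

```text
clock: 17.8
eef_pos: [577.1, -36.5, 104.0]
tool_rot: [-3.133, -0.009, 0.137]
force: [1.0, 0.3, -0.4]
width: 0.0
```

```bash
python3 -c "
from h import *
look('u2.png')
shift([567.1,34.4,104],8.2)"
```

```text
{'n': 58, 'cx': np.float64(410.59), 'cy': np.float64(302.88), 'tip': (417, np.float64(306.82)), 'tilt': np.float64(-0.0632)}
t 17.85 pos [577.1 -36.5 104. ] rot [-179.5   -0.5    7.9] F [-0.43  0.92  0.48] w -0.0 -> shift [ -0.2 -71.6   0.6] roll -0.34696066786243307
```

View pics/u2.png

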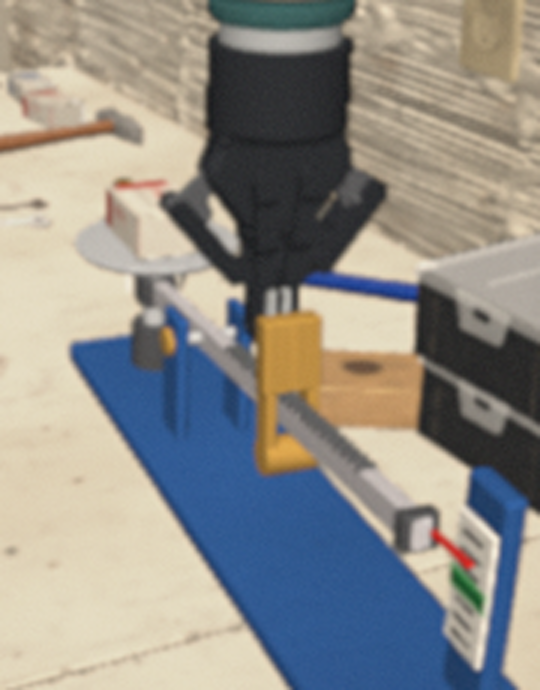

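Still at the high stop. Three more notches.

>>> send_rows(
  commands=[
    [0, 0, 2, 0, 0],
    [0, 0, 4, 0, 0],
    [0, 0, 6, 0, 0],
    [0, 0, 8, 0, 0],
    [0, 0, 9.5, 0, 0],
  ],
)

```text
clock: 18.35
eef_pos: [578.5, -46.4, 104.0]
tool_rot: [-3.134, -0.009, 0.137]
force: [-0.3, 0.1, -0.5]
width: -0.0
```

>>> send_rows(
  commands=[
    [0, 0, 1.6, 0, 0],
    [0, 0, 3.2, 0, 0],
    [0, 0, 4.8, 0, 0],
    [0, 0, 6.4, 0, 0],
    [0, 0, 8, 0, 0],
  ],
)

```text
clock: 18.85
eef_pos: [579.8, -55.1, 104.0]
tool_rot: [-3.134, -0.01, 0.137]
force: [-0.7, 0.8, 0.2]
width: -0.1
```

```bash
python3 -c "
from h import *
look()"
```

```text
{'n': 55, 'cx': np.float64(410.22), 'cy': np.float64(303.78), 'tip': (417, np.float64(308.43)), 'tilt': np.float64(-0.0583)}
```

>>> send_rows(
  commands=[
    [0, 0, 1.6, 0, 0],
    [0, 0, 3.2, 0, 0],
    [0, 0, 4.8, 0, 0],
    [0, 0, 6.4, 0, 0],
    [0, 0, 8, 0, 0],
  ],
)

```text
clock: 19.4
eef_pos: [581.0, -64.0, 104.1]
tool_rot: [-3.135, -0.01, 0.136]
force: [-0.3, 2.0, -0.5]
width: -0.1
```

```bash
python3 -c "
from h import *
look()"
```

```text
{'n': 53, 'cx': np.float64(410.08), 'cy': np.float64(304.34), 'tip': (417, np.float64(308.64)), 'tilt': np.float64(-0.0553)}
```

>>> send_rows(
  commands=[
    [0, 0, -4, 0, 0],
    [0, 0, -6, 0, 0],
    [0, 0, -6, 0, 0],
    [0, 0, -6, 0, 0],
    [0, 0, -6, 0, 0],
  ],
)

```text
clock: 19.95
eef_pos: [580.3, -58.4, 104.1]
tool_rot: [-3.136, -0.01, 0.136]
force: [-0.3, -0.6, -0.1]
width: 0.1
```

>>> send_rows(
  commands=[
    [0, 0, 0, 0, 0],
    [0, 0, 0, 0, 0],
    [0, 0, 0, 0, 0],
    [0, 0, 0, 0, 0],
    [0, 0, 0, 0, 0],
  ],
)

```text
clock: 20.45
eef_pos: [580.2, -58.4, 104.2]
tool_rot: [-3.136, -0.01, 0.136]
force: [0.1, 0.1, 0.1]
width: -0.0
```

```bash
python3 -c "
from h import *
look('v2.png')
shift([567.1,34.4,104],8.2)"
```

```text
{'n': 57, 'cx': np.float64(410.47), 'cy': np.float64(302.82), 'tip': (417, np.float64(306.88)), 'tilt': np.float64(-0.0635)}
t 20.5 pos [580.3 -58.4 104.1] rot [-179.7   -0.6    7.8] F [-0.02 -0.46  0.19] w 0.1 -> shift [ -0.5 -93.7   0.7] roll -0.43602226876866723
```

View pics/v2.png

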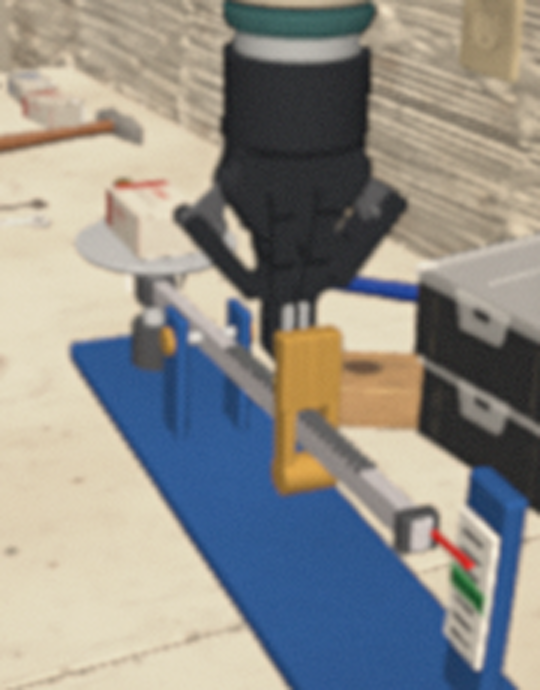

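>>> send_rows(
  commands=[
    [0, 1, 2, 0, 0],
    [0, 2, 4, 0, 0],
    [0, 2, 6, 0, 0],
    [0, 2, 8, 0, 0],
    [0, 2, 9.5, 0, 0],
  ],
)

```text
clock: 21.0
eef_pos: [583.6, -66.9, 104.0]
tool_rot: [-3.135, -0.01, 0.136]
force: [1.0, 2.3, -0.1]
width: 0.0
```

>>> send_rows(
  commands=[
    [0, 0, 1.6, 0, 0],
    [0, 0, 3.2, 0, 0],
    [0, 0, 4.8, 0, 0],
    [0, 0, 6.4, 0, 0],
    [0, 0, 8, 0, 0],
  ],
)

```text
clock: 21.5
eef_pos: [584.6, -74.3, 103.8]
tool_rot: [-3.134, -0.01, 0.137]
force: [0.1, 2.7, -0.6]
width: 0.2
```

```bash
python3 -c "
from h import *
look()"
```

```text
{'n': 55, 'cx': np.float64(410.22), 'cy': np.float64(303.78), 'tip': (417, np.float64(308.43)), 'tilt': np.float64(-0.0583)}
```

>>> send_rows(
  commands=[
    [0, 0, 1.6, 0, 0],
    [0, 0, 3.2, 0, 0],
    [0, 0, 4.8, 0, 0],
    [0, 0, 6.4, 0, 0],
    [0, 0, 8, 0, 0],
  ],
)

```text
clock: 22.05
eef_pos: [585.7, -82.4, 103.7]
tool_rot: [-3.134, -0.01, 0.137]
force: [0.0, 4.0, -0.0]
width: -0.1
```

```bash
python3 -c "
from h import *
look()"
```

```text
{'n': 53, 'cx': np.float64(410.13), 'cy': np.float64(304.43), 'tip': (417, np.float64(309.0)), 'tilt': np.float64(-0.0548)}
```

>>> send_rows(
  commands=[
    [0, 0, -4, 0, 0],
    [0, 0, -6, 0, 0],
    [0, 0, -6, 0, 0],
    [0, 0, -6, 0, 0],
    [0, 0, -6, 0, 0],
  ],
)

```text
clock: 22.6
eef_pos: [585.0, -77.2, 103.8]
tool_rot: [-3.135, -0.01, 0.136]
force: [0.0, 0.5, -0.4]
width: -0.1
```

>>> send_rows(
  commands=[
    [0, 0, 0, 0, 0],
    [0, 0, 0, 0, 0],
    [0, 0, 0, 0, 0],
    [0, 0, 0, 0, 0],
    [0, 0, 0, 0, 0],
  ],
)

```text
clock: 23.1
eef_pos: [585.0, -77.3, 103.8]
tool_rot: [-3.135, -0.01, 0.136]
force: [1.0, 0.3, -0.5]
width: -0.1
```

```bash
python3 -c "
from h import *
look('w2.png')
shift([567.1,34.4,104],8.2)"
```

```text
{'n': 56, 'cx': np.float64(410.39), 'cy': np.float64(302.86), 'tip': (417, np.float64(306.88)), 'tilt': np.float64(-0.0633)}
t 23.15 pos [585.  -77.3 103.8] rot [-179.6   -0.6    7.8] F [-0.24 -0.01 -0.35] w -0.2 -> shift [  -2.6 -113.1    0.6] roll -0.40227147634308835
```

View pics/w2.png

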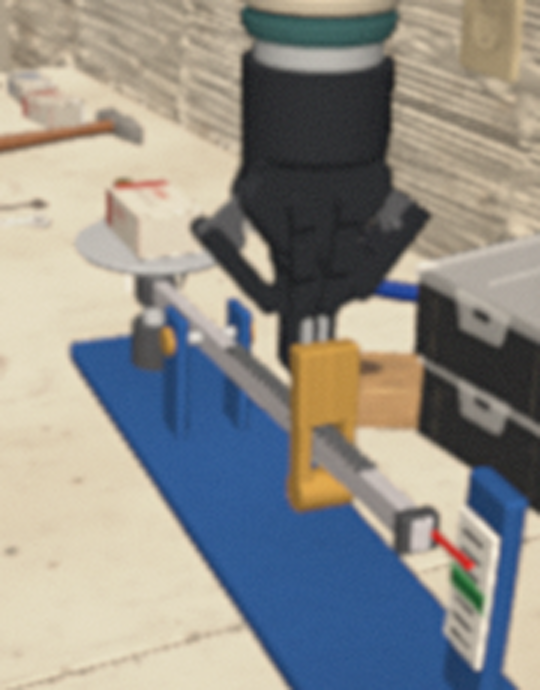

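Still at the stop. Two more notches.

>>> send_rows(
  commands=[
    [0, 0, 2, 0, 0],
    [0, 0, 4, 0, 0],
    [0, 0, 6, 0, 0],
    [0, 0, 8, 0, 0],
    [0, 0, 9.5, 0, 0],
  ],
)

```text
clock: 23.65
eef_pos: [586.3, -86.8, 103.7]
tool_rot: [-3.135, -0.01, 0.136]
force: [0.3, 0.6, -0.4]
width: -0.3
```

>>> send_rows(
  commands=[
    [0, 0, 1.6, 0, 0],
    [0, 0, 3.2, 0, 0],
    [0, 0, 4.8, 0, 0],
    [0, 0, 6.4, 0, 0],
    [0, 0, 8, 0, 0],
  ],
)

```text
clock: 24.15
eef_pos: [587.5, -95.4, 103.8]
tool_rot: [-3.135, -0.01, 0.136]
force: [-0.2, 2.2, -0.7]
width: -0.0
```

```bash
python3 -c "
from h import *
look()"
```

```text
{'n': 54, 'cx': np.float64(410.26), 'cy': np.float64(304.31), 'tip': (417, np.float64(308.64)), 'tilt': np.float64(-0.0554)}
```

>>> send_rows(
  commands=[
    [0, 0, 1.5, 0, 0],
    [0, 0, -4, 0, 0],
    [0, 0, -6, 0, 0],
    [0, 0, -6, 0, 0],
    [0, 0, -6, 0, 0],
  ],
)

```text
clock: 24.7
eef_pos: [586.8, -89.8, 103.9]
tool_rot: [-3.136, -0.01, 0.135]
force: [-0.6, -0.3, -0.3]
width: 0.0
```

>>> send_rows(
  commands=[
    [0, 0, 0, 0, 0],
    [0, 0, 0, 0, 0],
    [0, 0, 0, 0, 0],
    [0, 0, 0, 0, 0],
    [0, 0, 0, 0, 0],
  ],
)

```text
clock: 25.2
eef_pos: [586.8, -89.8, 103.9]
tool_rot: [-3.136, -0.01, 0.135]
force: [0.1, -0.2, 0.2]
width: 0.3
```

```bash
python3 -c "
from h import *
look('x2.png')
shift([567.1,34.4,104],8.2)"
```

```text
{'n': 62, 'cx': np.float64(410.23), 'cy': np.float64(308.73), 'tip': (417, np.float64(313.0)), 'tilt': np.float64(-0.0314)}
t 25.25 pos [586.8 -89.8 103.9] rot [-179.7   -0.6    7.8] F [ 0.07  0.29 -0.25] w -0.2 -> shift [  -2.7 -125.7    0.6] roll -0.4459001210545068
```

View pics/x2.png

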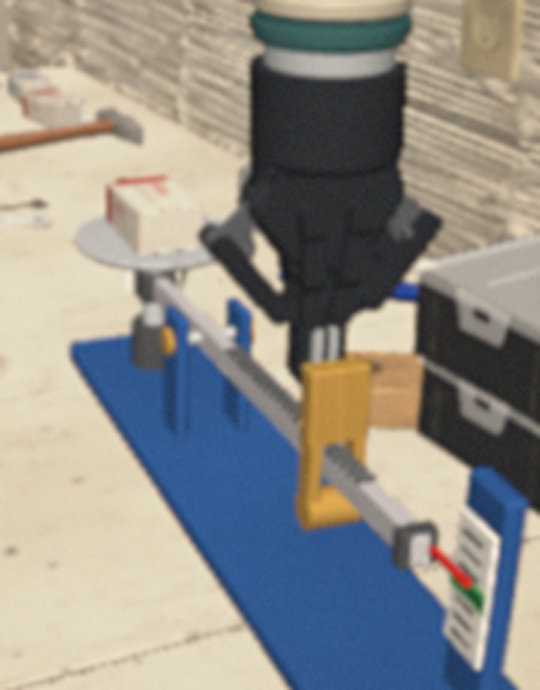

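The tilt is −0.031, so one more notch should land on the band. Small steps now.

>>> send_rows(
  commands=[
    [0, 0, 1, 0, 0],
    [0, 0, 2, 0, 0],
    [0, 0, 3, 0, 0],
    [0, 0, 4, 0, 0],
    [0, 0, 5, 0, 0],
  ],
)

```text
clock: 25.75
eef_pos: [587.5, -94.9, 103.9]
tool_rot: [-3.136, -0.01, 0.135]
force: [0.2, 0.5, 0.7]
width: -0.1
```

```bash
python3 -c "
from h import *
look()"
```

```text
{'n': 60, 'cx': np.float64(410.23), 'cy': np.float64(308.65), 'tip': (417, np.float64(312.88)), 'tilt': np.float64(-0.0319)}
```

>>> send_rows(
  commands=[
    [0, 0, 1, 0, 0],
    [0, 0, 2, 0, 0],
    [0, 0, 2, 0, 0],
  ],
)

```text
clock: 26.1
eef_pos: [587.7, -96.9, 103.8]
tool_rot: [-3.136, -0.01, 0.135]
force: [-0.9, 0.4, -0.9]
width: -0.1
```

```bash
python3 -c "
from h import *
look('y2.png')"
```

```text
{'n': 62, 'cx': np.float64(410.13), 'cy': np.float64(308.71), 'tip': (417, np.float64(313.0)), 'tilt': np.float64(-0.0315)}
```

View pics/y2.png

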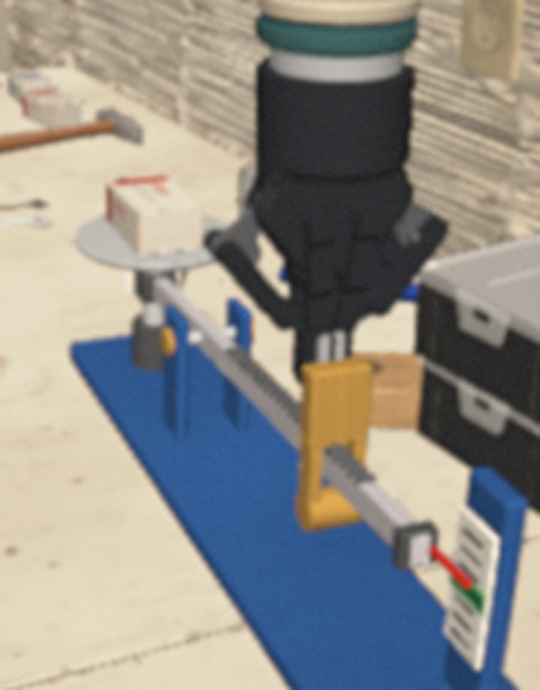

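>>> send_rows(
  commands=[
    [0, 0, 1, 0, 0],
    [0, 0, 2, 0, 0],
    [0, 0, 2, 0, 0],
  ],
)

```text
clock: 26.45
eef_pos: [587.9, -98.6, 103.7]
tool_rot: [-3.135, -0.01, 0.135]
force: [0.8, 2.1, -0.8]
width: -0.4
```

```bash
python3 -c "
from h import *
look()"
```

```text
{'n': 64, 'cx': np.float64(410.06), 'cy': np.float64(308.8), 'tip': (417, np.float64(313.0)), 'tilt': np.float64(-0.031)}
```

>>> send_rows(
  commands=[
    [0, 0, 1, 0, 0],
    [0, 0, 2, 0, 0],
    [0, 0, 2, 0, 0],
  ],
)

```text
clock: 26.8
eef_pos: [588.4, -101.5, 103.8]
tool_rot: [-3.136, -0.01, 0.135]
force: [0.6, -0.2, -0.8]
width: -0.2
```

```bash
python3 -c "
from h import *
look()"
```

```text
{'n': 63, 'cx': np.float64(410.11), 'cy': np.float64(308.73), 'tip': (417, np.float64(313.0)), 'tilt': np.float64(-0.0314)}
```

Force rose to 2 N and then dropped, which suggests the click has passed. Backing off to read.

>>> send_rows(
  commands=[
    [0, 0, -3, 0, 0],
    [0, 0, -6, 0, 0],
    [0, 0, -8, 0, 0],
    [0, 0, -8, 0, 0],
    [0, 0, -8, 0, 0],
  ],
)

```text
clock: 27.35
eef_pos: [587.3, -93.6, 103.9]
tool_rot: [-3.137, -0.011, 0.135]
force: [-0.6, -0.8, -1.1]
width: -0.0
```

>>> send_rows(
  commands=[
    [0, 0, 0, 0, 0],
    [0, 0, 0, 0, 0],
    [0, 0, 0, 0, 0],
    [0, 0, 0, 0, 0],
    [0, 0, 0, 0, 0],
  ],
)

```text
clock: 27.85
eef_pos: [587.4, -93.7, 103.9]
tool_rot: [-3.137, -0.011, 0.135]
force: [0.3, -0.1, -0.4]
width: 0.3
```

```bash
python3 -c "
from h import *
look('z2.png')
shift([567.1,34.4,104],8.2)"
```

```text
{'n': 58, 'cx': np.float64(409.5), 'cy': np.float64(313.21), 'tip': (416, np.float64(317.88)), 'tilt': np.float64(-0.0071)}
t 27.9 pos [587.3 -93.7 103.9] rot [-179.7   -0.6    7.7] F [-0.93  0.01 -0.07] w 0.3 -> shift [  -2.8 -129.6    0.6] roll -0.4669352409658245
```

View pics/z2.png

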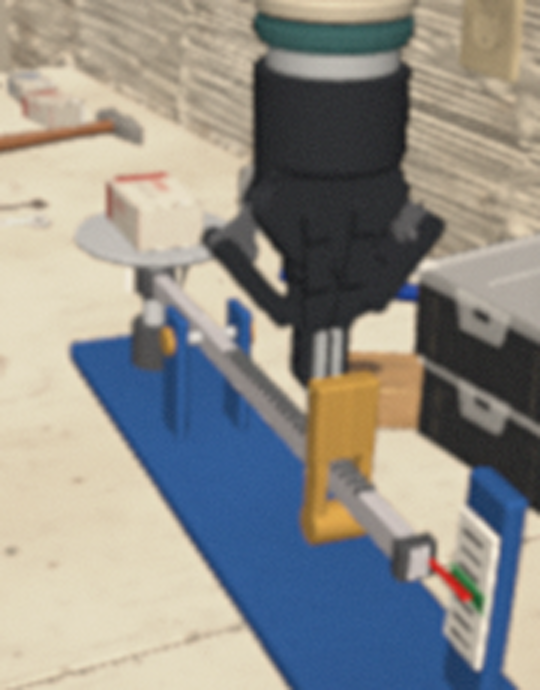

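The pointer is on the green band at a tilt of about −0.007. Retreating straight up and rechecking.

>>> send_rows(
  commands=[
    [0, 0, -4, -10, 0],
    [0, 0, -4, -25, 0],
    [0, 0, -4, -50, 0],
    [0, 0, -4, -75, 0],
    [0, 0, -4, -95, 0],
  ],
)

```text
clock: 28.4
eef_pos: [586.3, -90.1, 201.2]
tool_rot: [-3.137, -0.012, 0.135]
force: [0.1, 0.2, -0.6]
width: 0.2
```

>>> send_rows(
  commands=[
    [0, 0, 0, 0, 0],
    [0, 0, 0, 0, 0],
    [0, 0, 0, 0, 0],
    [0, 0, 0, 0, 0],
    [0, 0, 0, 0, 0],
  ],
)

```text
clock: 28.9
eef_pos: [585.8, -90.0, 200.2]
tool_rot: [-3.137, -0.011, 0.135]
force: [0.1, 0.8, 0.1]
width: -0.1
```

>>> send_rows(
  commands=[
    [0, 0, 0, 0, 0],
    [0, 0, 0, 0, 0],
    [0, 0, 0, 0, 0],
    [0, 0, 0, 0, 0],
    [0, 0, 0, 0, 0],
  ],
)

```text
clock: 29.4
eef_pos: [585.8, -90.0, 200.3]
tool_rot: [-3.137, -0.011, 0.135]
force: [-0.1, 0.3, -0.4]
width: 0.1
```

```bash
python3 -c "
from h import *
look(); look('fin.png')
t=ctrl.get_image('top')[:,:,::-1]
crop(t,150,100,480,240,2.4,'fint.png')
print(ctrl.read_state()['eef_pos'])"
```

```text
{'n': 58, 'cx': np.float64(409.5), 'cy': np.float64(313.21), 'tip': (416, np.float64(317.88)), 'tilt': np.float64(-0.0071)}
{'n': 58, 'cx': np.float64(409.5), 'cy': np.float64(313.21), 'tip': (416, np.float64(317.88)), 'tilt': np.float64(-0.0071)}
[585.77503778 -89.98290469 200.29432152]
```

View pics/fin.png

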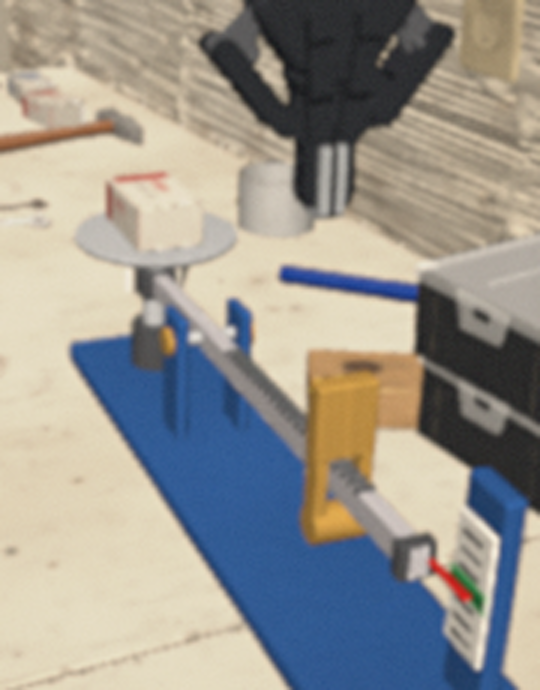

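View pics/fint.png

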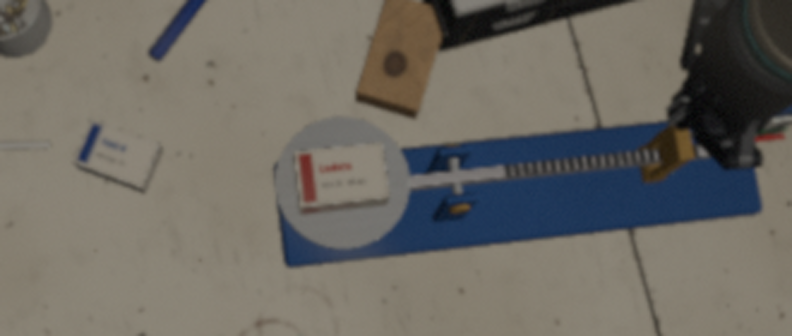

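The carton lies flat near the centre of the pan, the pointer is still on the green band, and the blue-end carton is where it was (about (199,165) px). Handing in.

```bash
python3 -c "
from cell import ctrl
print(ctrl.finish_job())"
```

```text
the job is handed in; nothing more can be done
None
```

I set the red-end carton on the pan and let go. I then nudged the brass poise out with the shut fingers until the beam came to rest with its pointer on the green band. The job was handed in at about 29.6 s; no verdict was reported.

- **Beam:** the last readings, taken with the fingers clear of the scale, put it at about −0.007 rad, the same in three pictures over 1.6 s. That figure is scaled from the pointer's positions at its two end stops, taken as ±0.065.
- **Carton:** it lies flat and about centred on the pan. Before I moved the poise, the beam stood at its high stop under the load with the fingers clear.
- **Blue-end carton:** it sits within about 1–2 pixels of where it started.
- **Forces:** readings while pushing the poise were at most about 4 N. I only read the force at the end of each move, so a brief peak in between would not show.

**Disagreement in the height readings:** the reported tool height was about 30 mm lower than what the cameras showed. Because of this the first grasp closed above the carton without touching it. I corrected the heights from the pictures and the second grasp held.

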